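# Set up the carving place for the next block

### The job

Set the place up for the next carving: tip the middle block of the packed row forward until it leans on the rack's front rail, then lift it out and stand it gently upright on the carving stand, centred between the four stops. Pull every gouge out of the tool holder and lay it gently down inside the tool tray. Leave the other blocks standing in their row, never let the middle block topple over, and do not disturb the tape, the wax tin or the owl.

Things in the scene. Friction and masses are not known exactly. Their poses are not given: they have to be found in the camera images.
- rack: fixed wooden rack with five blocks. Origin on the table, under the middle of the row; -x points to its front (towards the robot, within 0.15 rad), y along the row, z up. Floor under the blocks at z = 15 mm. Back board (x = 49 to 61 mm) only up to z = 115 mm: behind the upper 80 mm of the blocks is open air. Side cheeks at y = +-104 to 116 mm, no higher. Front edge x = -110 mm.
- rack_rail (a point): middle of the rack's steel front rail, 12 mm in diameter, along the rack's y, at rack x = -98 mm, z = 87 mm. A block tipped forward turns about its front bottom edge, held by the lip; past about 0.47 rad it goes over by itself and stays leaning on this rail at about 0.6 rad.
- rack_lip (a point): middle of the lip's top edge: a strip at rack x = -58 to -48 mm, up to z = 23 mm (8 mm above the rack's floor), that holds the blocks' feet; the blocks' front faces are at x = -46 mm.
- block_mid: the middle (third) of the five equal light-wood carving blocks in the rack, 92 mm (its x, front to back) by 40 mm (its y, along the row) by 180 mm high (z), about 0.28 kg. Origin: centre of its underside; at the start its axes are the rack's. The gaps between blocks are 1 mm and all five tops are level, 195 mm above the table. The block looks the same turned by pi.
- block_mid_top (a point): centre of the middle block's top face, 180 mm above its underside.
- block_1: carving block like the middle one, first, at the row's -y end; stays in the rack. Origin: centre of its underside, axes as the middle block's.
- block_2: carving block like the middle one, second; stays in the rack. Origin: centre of its underside, axes as the middle block's.
- block_4: carving block like the middle one, fourth; stays in the rack. Origin: centre of its underside, axes as the middle block's.
- block_5: carving block like the middle one, fifth, at the row's +y end; stays in the rack. Origin: centre of its underside, axes as the middle block's.
- stand: fixed low carving stand, a locked square plywood turntable 156 x 156 mm, top face 40 mm above the table. Four dark stops 12 mm high and 14 mm thick, inner faces at x = +-53 mm (30 mm wide) and y = +-27 mm (60 mm long): a block with its 92 mm side along the stand's x has 7 mm of room all round. Origin on the table under its centre, z up; yaw up to 0.3 rad either way.
- stand_centre (a point): centre of the stand's top face, between the four stops, 40 mm above the table; axes as the stand's.
- holder: fixed dark-wood tool holder, 236 (x) x 70 (y) x 90 mm high, origin on the table under its centre. Four square holes 31 mm wide and 80 mm deep, at x = -78, -26, 26, 78 mm, y = 0 (gouge_1 to gouge_4 in that order); the hole floors are 10 mm above the table. Some holes may be empty.
- tray: loose low open aluminium tool tray, 250 (x) x 160 (y) x 22 mm high outside, walls and floor 5 mm thick, 0.6 kg. Origin: on the table under its centre, z up.
- gouge_1: carving gouge (flat chisel blade), 170 mm long, about 80 g, or absent. Origin: the tip of the blade; z points along the tool from the blade to the handle's end. Steel shank 8 mm thick for the first 70 mm, then an octagonal wooden handle 24 mm across and 100 mm long. Starts blade down in its hole, leaning up to 0.08 rad, the upper 90 mm of the handle above the holder.
- gouge_1_end (a point): the end of the handle of gouge_1, 170 mm from the blade's tip.
- gouge_2: carving gouge (round gouge blade), 170 mm long, about 80 g, or absent. Origin: the tip of the blade; z points along the tool from the blade to the handle's end. Steel shank 8 mm thick for the first 70 mm, then an octagonal wooden handle 24 mm across and 100 mm long. Starts blade down in its hole, leaning up to 0.08 rad, the upper 90 mm of the handle above the holder.
- gouge_2_end (a point): the end of the handle of gouge_2, 170 mm from the blade's tip.
- gouge_3: carving gouge (V-shaped blade), 170 mm long, about 80 g, or absent. Origin: the tip of the blade; z points along the tool from the blade to the handle's end. Steel shank 8 mm thick for the first 70 mm, then an octagonal wooden handle 24 mm across and 100 mm long. Starts blade down in its hole, leaning up to 0.08 rad, the upper 90 mm of the handle above the holder.
- gouge_3_end (a point): the end of the handle of gouge_3, 170 mm from the blade's tip.
- gouge_4: carving gouge (skew blade), 170 mm long, about 80 g, or absent. Origin: the tip of the blade; z points along the tool from the blade to the handle's end. Steel shank 8 mm thick for the first 70 mm, then an octagonal wooden handle 24 mm across and 100 mm long. Starts blade down in its hole, leaning up to 0.08 rad, the upper 90 mm of the handle above the holder.
- gouge_4_end (a point): the end of the handle of gouge_4, 170 mm from the blade's tip.
- tape: bystander: roll of masking tape lying flat, 100 mm across, 28 mm high, origin under its centre.
- tin: bystander: closed round metal wax tin, 70 mm across, 48 mm high, origin under its centre.
- owl: bystander: finished carved owl, 68 mm across, 104 mm high, origin under its centre.

How it is judged:
By the outcome, as a careful person would: the job done as asked, in the order asked, and still so for the second after the job is handed in, with the robot touching nothing.
Of gouge_1, gouge_2, gouge_3, gouge_4 only 2 to 4 are there at a start; the rules pass over those that are not, and their reading is None.
At some moment in a run one of tray, gouge_1, gouge_2, gouge_3, gouge_4 may be knocked a few centimetres aside while the robot is not near it.
It also fails if it takes over 210 s, if anything falls off the work surface, if the arm or the gripper's body presses on something with over 40 N, if the wrist force passes 120 N, or if a joint passes its speed limit or range.

### The arm

A 6-joint arm with a two-finger parallel gripper is mounted at the origin on the work surface. World frame = base frame: x ahead of the robot, y to its left, z up, the work surface at z = 0. Lengths are in mm, angles in rad, forces in N, time in s.
With the tool pointing down it reaches from about 350 to 800 mm from the base axis. Payload 7.3 kg.
Tool frame: the origin (TCP) lies at the very end of the fingers, on their centre line; the grasp point (between the pads) lies 19 mm behind it; z points along the fingers, y is the line along which they close (so a half turn about z gives the same grasp; the last joint's range is limited). The gripper opens to 85 mm and grips with 20 to 120 N. Pads are 22 mm wide; open, the fingers measure 114 mm over their backs; the gripper's body (76 mm by 85 mm) begins 54 mm behind the grasp point. The pads swing forward as they close: fully open they stand 13 mm farther back than shut.
Start: joints at [0.961, 0.342, 1.524, -0, 1.275, -0.146], TCP at [234.848, 469.565, 231.322] pointing down, gripper open.
Joint ranges: [-2.53, 2.53], [-0.77, 2.02], [0.04, 2.7], [-1, 4.14], [0.28, 2.66], [-3.11, 3.11]. Speed limits (rad/s): [2.57, 2.57, 3.14, 3.14, 3.14, 3.14].

### API

Orientations are given as a rotation vector (axis times angle).
In Python, from station import bot gives the robot as it stands. The module is installed in compiled form; this text tells all that it offers.
- The arm moves only by the shell command python3 -m handwheel 'ROWS' [FORCE]. ROWS is JSON, a list of rows, each a list of 7 numbers: the turn, a rotation vector about the tool's x, y, z in rad, then the shift along the tool's x, y, z in cm, then the opening, from -1 (shut) to 1 (fully open). A call has 1 to 20 rows; each row is the pose to reach, as a shift and turn from the pose commanded when the call began, along the tool's axes at that moment; what a row does not reach only later rows make up. A row lasts 1/8 s, in which the tool goes at most 62.5 mm and 10.7 degrees, less where a joint would pass 70% of its speed; a pose out of reach is approached as far as the arm can. A call with a gripper value outside its range is refused whole. The fingers move at their own pace and stop on an object; FORCE is the grip in N (left out, the last holds). Time passes only in rows, so rows that repeat a pose let the fingers close. It gives the time, the measured TCP pose, the force, the opening and the grip force at its end, in the units of the state.
- bot.get_state(): the state, without advancing time (a new reading comes with each control period).
- bot.capture(name): name is "scene" or "top" or "wrist"; returns the picture (400x640x3 uint8, red, green, blue); there is no depth.
- bot.camera_info(name): a dict with "camera_matrix" (3x3 intrinsics, pixels), "rvec" (rotation vector, rad) and "tvec" (3), from world to camera coordinates, as OpenCV has them; the wrist camera has in their place "mount" (4x4, takes a point from camera to tool coordinates, whose origin is the TCP and whose axes are the flange's). Camera axes: x right, y down, z forward; pixel columns grow to the right and rows downward; lengths in mm; the calibration is good to about 2 mm. A picture is of the moment at which its call begins: read the wrist's pose just before it. camera_info takes no time and is no camera call.
- bot.close_job(): hands the job in; it is judged then, once.
The state is a dict: "t": time; "joint_positions": joint angles; "dq": joint speeds; "joint_efforts": joint torques, N m; "ee_pos": TCP position; "tcp_rot": TCP orientation; "contact_force": force on the tool from outside, world axes, zero at the start; "ft_torque": the same for the moment, N m; "finger_gap": finger opening in mm; "finger_force": force on a finger pad.
Only numpy, scipy, OpenCV 4.12 (cv2) and the standard library are available. Lean on these libraries where they do the work, as an engineer would, in place of code of your own. Each camera call takes 0.05 s, during which the arm holds its last target. There are 200 camera calls.

## Working session

There is one attempt and no reset: what is moved stays moved. The work goes in short steps, Python scripts to look and compute and a shell command to move; the robot and the scene stay as the last step left them, time stands still between calls to the robot, and variables do not carry over. Pictures are saved under pics/ and viewed, at most 14 in all, crops included, and the job is handed in when it is done.

```bash
mkdir -p pics; python3 - <<'E'
from station import bot
import cv2,numpy as np
s=bot.get_state();print({k:np.round(v,3).tolist() for k,v in s.items()})
for n in("scene","top"):
    cv2.imwrite(f"pics/{n}0.png",cv2.cvtColor(bot.capture(n),cv2.COLOR_RGB2BGR))
for n in("scene","top","wrist"):print(n,{k:np.round(v,3).tolist() for k,v in bot.camera_info(n).items()})
E
```

```text
{'t': 0.0, 'joint_positions': [0.961, 0.343, 1.525, -0.0, 1.275, -0.146], 'dq': [0.001, -0.0, -0.002, -0.0, 0.001, -0.001], 'joint_efforts': [-0.001, -43.367, -24.601, -0.0, 0.008, -0.0], 'ee_pos': [234.616, 469.208, 230.634], 'tcp_rot': [-0.722, -3.057, 0.002], 'contact_force': [-0.202, -0.551, 0.188], 'ft_torque': [0.002, -0.014, 0.023], 'finger_force': 0.0, 'finger_gap': 85.544}
scene {'camera_matrix': [[378.323, 0.0, 325.692], [0.0, 378.323, 203.492], [0.0, 0.0, 1.0]], 'rvec': [1.457, 2.083, -0.855], 'tvec': [210.573, -290.845, 1529.222]}
top {'camera_matrix': [[487.612, 0.0, 324.418], [0.0, 487.612, 206.855], [0.0, 0.0, 1.0]], 'rvec': [2.167, -2.193, 0.072], 'tvec': [4.535, 599.562, 1416.033]}
wrist {'camera_matrix': [[284.849, 0.0, 322.745], [0.0, 284.849, 198.055], [0.0, 0.0, 1.0]], 'mount': [[-0.0, -0.959, -0.283, 72.073], [1.0, -0.0, 0.0, -0.09], [-0.0, -0.283, 0.959, -143.347], [0.0, 0.0, 0.0, 1.0]]}
```

View pics/scene0.png

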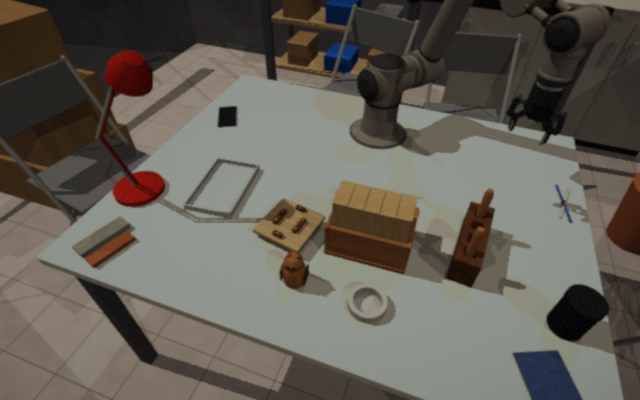

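View pics/top0.png

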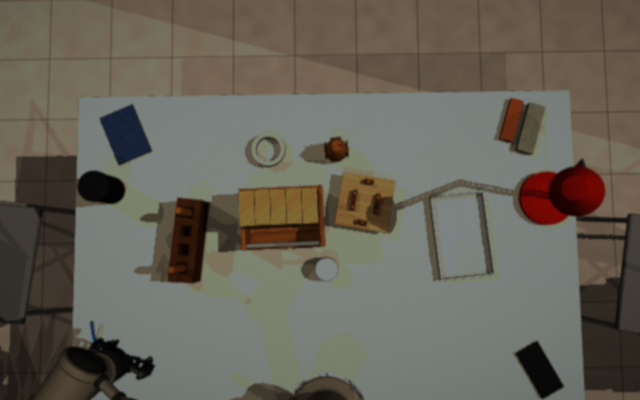

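Scene view: holder with two gouges (488,200) and (478,240), rack (372,225), stand (288,225), tray (224,186), owl (293,270), tape (367,301). Top view: holder (188,240), rack (281,217), stand (365,202), tray (460,237), tin (326,268). I'll enlarge both for corners.

```bash
cat >h.py <<'E'
import cv2,numpy as np
from station import bot
from scipy.spatial.transform import Rotation as R
def cam(n,st=None):
    i=bot.camera_info(n);K=np.array(i["camera_matrix"])
    if n=="wrist":
        T=np.eye(4);T[:3,:3]=R.from_rotvec(st["tcp_rot"]).as_matrix();T[:3,3]=st["ee_pos"]
        W=T@np.array(i["mount"]);A=W[:3,:3].T;return K,A,-A@W[:3,3]
    A=cv2.Rodrigues(np.array(i["rvec"],float))[0];return K,A,np.array(i["tvec"],float).ravel()
def ray(c,p):
    K,A,t=c;d=A.T@np.linalg.inv(K)@np.array([*p,1.]);return -A.T@t,d/np.linalg.norm(d)
def plane(c,p,z):
    o,d=ray(c,p);return o+d*(z-o[2])/d[2]
def tri(c1,p1,c2,p2):
    P=[np.array(c[0])@np.c_[c[1],c[2]] for c in(c1,c2)]
    X=cv2.triangulatePoints(P[0],P[1],np.array(p1,float),np.array(p2,float)).ravel();X=X[:3]/X[3]
    return X,np.linalg.norm(proj(c1,X)-p1)
def proj(c,X):
    q=c[0]@(c[1]@np.array(X,float)+c[2]);return q[:2]/q[2]
def crop(im,x0,y0,x1,y1,f,name,g=1.5):
    im=np.clip(im[y0:y1,x0:x1].astype(float)*g,0,255).astype(np.uint8)
    cv2.imwrite("pics/"+name,cv2.cvtColor(cv2.resize(im,None,fx=f,fy=f,interpolation=cv2.INTER_CUBIC),cv2.COLOR_RGB2BGR))
def loc(X,rot=None):
    "world delta -> tool-axes cm"
    s=bot.get_state();return R.from_rotvec(s["tcp_rot"]).inv().apply(np.array(X,float))/10
E
python3 - <<'E'
from h import *
a=cv2.imread("pics/top0.png")[:,:,::-1];b=cv2.imread("pics/scene0.png")[:,:,::-1]
t=np.clip(a[140:300,130:400]*1.,0,255).astype(np.uint8)
crop(a,140,160,400,290,3,"t1.png",1.8)
crop(b,240,170,500,300,3,"s1.png",1.8)
E
```

```text
(no output)
```

View pics/t1.png

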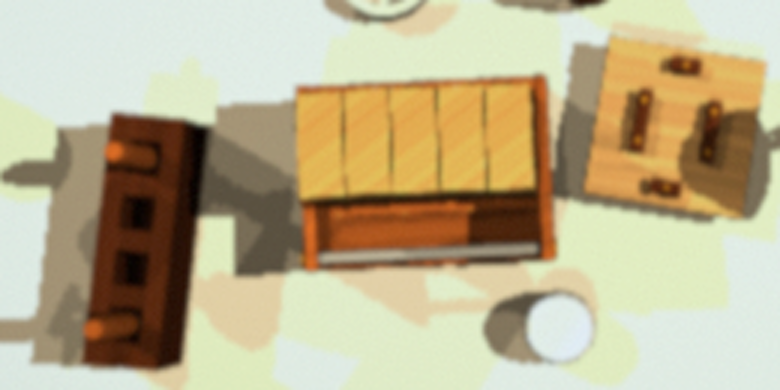

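View pics/s1.png

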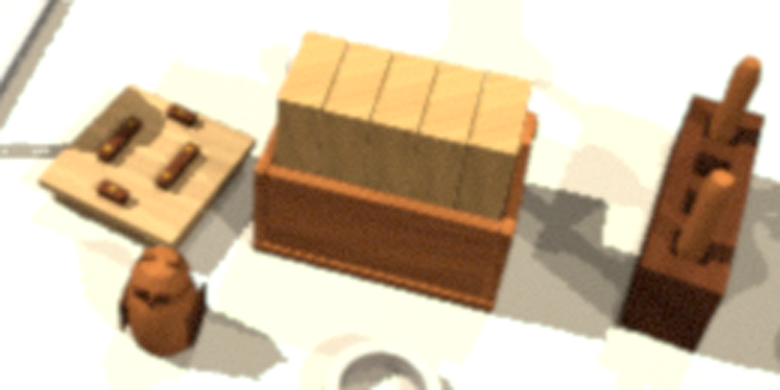

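Top crop shows middle block's top between (390,86),(436,84),(438,194),(391,196); handle ends at (114,151),(95,329); stand corners (612,37)…(586,192). Scene crop: same tops (372,119),(421,130),(392,53),(438,64), handle ends (722,178),(750,64). The two middle holder holes are empty.

```bash
python3 - <<'E'
from h import *
np.set_printoptions(precision=1,suppress=True)
t,s=cam("top"),cam("scene")
T=lambda u,v:((u+.5)/3-.5+140,(v+.5)/3-.5+160)
S=lambda u,v:((u+.5)/3-.5+240,(v+.5)/3-.5+170)
for n,a,b in[("mid b+y",(390,86),(421,130)),("mid b-y",(436,84),(372,119)),("mid f-y",(438,194),(392,53)),("mid f+y",(391,196),(438,64)),
 ("row b+y",(297,88),(519,152)),("row b-y",(534,82),(278,98)),("row f-y",(535,192),(310,33)),("row f+y",(299,200),(531,82)),
 ("gA",(114,151),(722,178)),("gB",(95,329),(750,64)),
 ("hol x+y",(110,113),(640,260)),("hol x+ y-",(187,122),(622,318)),
 ("st",(612,37),(175,245)),("st2",(765,62),(42,183)),("st3",(745,216),(130,88)),("st4",(586,192),(254,143)),
 ("stop y+",(641,120),(180,162)),("stop y-",(710,131),(120,137)),("stop x+",(683,65),(113,188)),("stop x-",(661,188),(184,113))]:
    X,e=tri(t,T(*a),s,S(*b));print(n,X,e.round(2))
for p in[(612,37),(765,62),(745,216),(586,192)]:print("stand z40",plane(t,T(*p),40))
for p in[(641,120),(710,131),(683,65),(661,188)]:print("stops z52",plane(t,T(*p),52))
for p in[(110,113),(187,122),(160,367),(84,360)]:print("holder z90",plane(t,T(*p),90))
for p in[(426,197),(484,192),(494,275),(437,280)]:print("tray z22",plane(t,p,22))
for p in[(344,87),(390,86),(436,84),(484,83),(345,198),(391,196),(438,194),(487,193)]:print("sep",plane(t,T(*p),195))
for p in [(326,268)]:print("tin",plane(t,p,48))
E
```

```text
mid b+y [636.4 139.6 196.4] 0.66
mid b-y [637.7  99.3 196.1] 0.47
mid f-y [543.2  96.3 188.3] 0.5
mid f+y [541.9 137.5 187.4] 0.39
row b+y [635.4 219.9 199.3] 0.66
row b-y [638.5  15.4 192.3] 0.89
row f-y [543.3  14.9 187. ] 0.59
row f+y [539.1 217.7 190. ] 0.12
gA [584.4 383.  178.3] 0.05
gB [429.2 398.9 175.3] 0.07
hol x+y [628.7 378.1 126.1] 9.33
hol x+ y- [624.2 354.3  20.7] 1.87
st [700.2 -58.6  33. ] 0.67
st2 [ 673.9 -208.5   31.5] 0.53
st3 [ 523.2 -184.9   31.6] 0.85
st4 [549.2 -32.6  29.3] 0.13
stop y+ [617.  -85.7  50.4] 0.34
stop y- [ 605.9 -152.9   49.5] 0.05
stop x+ [ 670.3 -128.7   52. ] 0.27
stop x- [ 551.8 -105.5   48.8] 0.21
stand z40 [699.9 -60.2  40. ]
stand z40 [ 673.4 -208.8   40. ]
stand z40 [ 523.9 -186.2   40. ]
stand z40 [548.9 -32.9  40. ]
stops z52 [617.2 -86.6  52. ]
stops z52 [ 605.7 -152.8   52. ]
stops z52 [ 670. -128.   52.]
stops z52 [ 551.4 -104.7   52. ]
holder z90 [626.6 414.4  90. ]
holder z90 [617.2 341.8  90. ]
holder z90 [389.2 365.3  90. ]
holder z90 [396.4 436.1  90. ]
tray z22 [ 625.1 -302.4   22. ]
tray z22 [ 637.8 -473.5   22. ]
tray z22 [ 394.7 -493.9   22. ]
tray z22 [ 382.1 -327.9   22. ]
sep [636.5 178.1 195. ]
sep [636.9 138.1 195. ]
sep [638.1  98.2 195. ]
sep [638.5  56.5 195. ]
sep [540.1 177.3 195. ]
sep [541.4 137.6 195. ]
sep [542.6  97.  195. ]
sep [543.   54.7 195. ]
tin [421.7  -5.3  48. ]
```

```bash
cat >>h.py <<'E'
def tgt(yaw=0,pitch=0,roll=0):
    """tool down, tool x=-world x turned by yaw; pitch>0: fingers point outward(+x'), roll>0: fingers point +y'"""
    B=np.array([[-1,0,0],[0,1,0],[0,0,-1.]]).T
    return R.from_euler('z',yaw)*R.from_euler('x',roll)*R.from_euler('y',-pitch)*R.from_matrix(B)
def go(p,Rt,s=None):
    s=s or bot.get_state();R0=R.from_rotvec(s["tcp_rot"])
    v=(R0.inv()*Rt).as_rotvec();d=R0.inv().apply(np.array(p)-s["ee_pos"])/10
    print("row",np.round(v,3).tolist(),np.round(d,2).tolist(),"rows>=",int(np.ceil(max(np.linalg.norm(d)/6.25,np.degrees(np.linalg.norm(v))/10.7))))
def log():
    s=bot.get_state();open("log.txt","a").write(repr([np.array(s[k]).tolist() for k in("joint_positions","ee_pos","tcp_rot")])+"\n")
    print("t",round(float(s["t"]),2),"q",np.round(s["joint_positions"],3).tolist(),"p",np.round(s["ee_pos"],1).tolist(),"rv",np.round(s["tcp_rot"],3).tolist(),"F",np.round(s["contact_force"],1).tolist(),"gap",round(float(s["finger_gap"]),1),"gf",round(float(s["finger_force"]),1))
    return s
E
python3 - <<'E'
from h import *
log()
print(tgt().as_matrix().round(2).tolist())
print(tgt(0,.6).as_matrix()[:,2],tgt(0,0,.6).as_matrix()[:,2])
go([560,118,350],tgt(.015))
E
```

```text
t 0.1 q [0.961, 0.343, 1.525, -0.0, 1.275, -0.146] p [234.6, 469.3, 230.7] rv [-0.722, -3.057, 0.002] F [-0.8, 0.1, -0.9] gap 85.4 gf 0.0
[[-1.0, 0.0, 0.0], [0.0, 1.0, 0.0], [0.0, 0.0, -1.0]]
[ 0.56464247  0.         -0.82533561] [ 0.          0.56464247 -0.82533561]
row [-0.001, -0.001, -0.479] [-44.81, -16.88, -11.92] rows>= 8
```

```bash
python3 -m handwheel '[[0,0,0,0,0,-6,1],[0,0,0,0,0,-12,1],[0,0,-0.24,-20,-8,-12,0],[0,0,-0.479,-44.8,-16.9,-12,-1],[0,0,-0.479,-44.8,-16.9,-12,-1],[0,0,-0.479,-44.8,-16.9,-12,-1],[0,0,-0.479,-44.8,-16.9,-12,-1],[0,0,-0.479,-44.8,-16.9,-12,-1],[0,0,-0.479,-44.8,-16.9,-12,-1],[0,0,-0.479,-44.8,-16.9,-12,-1],[0,0,-0.479,-44.8,-16.9,-12,-1],[0,0,-0.479,-44.8,-16.9,-12,-1],[0,0,-0.479,-44.8,-16.9,-12,-1]]' 60
python3 - <<'E'
from h import *
s=log();im=bot.capture("wrist");cv2.imwrite("pics/w1.png",im[:,:,::-1])
c=cam("wrist",s)
for n,X in dict(mid=[590,118,195],gA=[584,383,178],gB=[429,399,176],stand=[611,-121,40],b=[637,118,195],f=[542,117,195]).items():print(n,proj(c,X).round(0))
E
```

```text
t: 1.72
ee_pos: [559.1, 119.2, 351.6]
tcp_rot: [-0.027, 3.141, 0.001]
contact_force: [-0.6, 0.3, -0.4]
finger_gap: -0.0
finger_force: 0.0
t 1.73 q [0.076, 0.374, 1.15, 0.0, 1.617, -1.512] p [559.1, 119.2, 351.6] rv [-0.027, 3.141, 0.001] F [-0.6, 0.3, -0.4] gap -0.0 gf 0.0
mid [321. 210.]
gA [548. 204.]
gB [599.  60.]
stand [177. 190.]
b [321. 249.]
f [321. 168.]
```

View pics/w1.png

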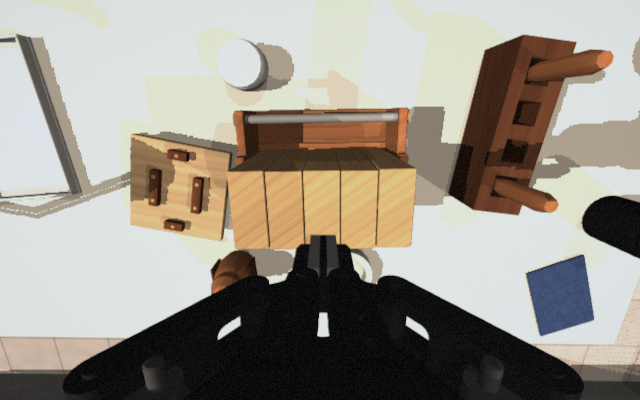

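The wrist view shows the middle block's front edge from (303,169) to (340,168), rail along v≈118, stops around (176,190), handle ends at (548,204) and (603,60). All of this matches the predictions to within a few pixels.

```bash
python3 - <<'E'
from h import *
np.set_printoptions(precision=1,suppress=True)
s=log();c=cam("wrist",s);t=cam("top")
for p in[(303,169),(340,168)]:print("sep front",plane(c,p,195))
for p in[(245,118),(397,119)]:print("rail",plane(c,p,93))
for p in[(155,188),(197,195),(178,155),(174,225)]:print("stop",plane(c,p,52))
for p in[(133,134),(232,147),(224,239),(130,225)]:print("stand",plane(c,p,40))
T=lambda u,v:((u+.5)/3-.5+140,(v+.5)/3-.5+160)
for a,b in[((548,204),(114,151)),((603,60),(95,329)),((303,169),(438,194)),((340,168),(391,196)),((133,134),(745,216)),((224,239),(612,37))]:print(tri(c,a,t,T(*b)))
go([668,119,300],tgt(.015),s)
E
```

```text
t 1.77 q [0.076, 0.374, 1.15, 0.0, 1.617, -1.512] p [559.2, 119.2, 351.7] rv [-0.027, 3.141, 0.0] F [0.3, 0.4, -1.1] gap -0.1 gf 0.0
sep front [543.7  98.  195. ]
sep front [542.  137.4 195. ]
rail [494.2  12.6  93. ]
rail [492.  219.2  93. ]
stop [ 605.6 -149.    52. ]
stop [616.2 -82.9  52. ]
stop [ 552.  -105.4   52. ]
stop [ 669.  -126.9   52. ]
stand [ 522.2 -177.5   40. ]
stand [539.7 -24.5  40. ]
stand [698.6 -50.   40. ]
stand [ 675.2 -208.9   40. ]
(array([584.2, 383.2, 177.6]), np.float64(0.5499019266570739))
(array([429.9, 396. , 183.9]), np.float64(0.9572106609044423))
(array([542.9,  97.2, 195.1]), np.float64(1.0482255905614697))
(array([541.2, 137.1, 199. ]), np.float64(0.0353621381610268))
(array([ 524. , -188.2,   23.7]), np.float64(0.3763529679199612))
(array([703.8, -59.8,  21.2]), np.float64(2.523355545166286))
row [0.0, 0.0, 0.002] [-10.88, -0.21, 5.18] rows>= 2
```

```bash
python3 -m handwheel '[[0,0,0,-5.5,0,0,-1],[0,0,0,-10.9,-0.1,0,-1],[0,0,0,-10.9,-0.1,0,-1],[0,0,0,-10.9,-0.1,6,-1],[0,0,0,-10.9,-0.1,12,-1],[0,0,0,-10.9,-0.1,17,-1],[0,0,0,-10.9,-0.1,18.7,-1],[0,0,0,-10.9,-0.1,18.7,-1],[0,0,0,-10.9,-0.1,18.7,-1]]' 100
python3 - <<'E'
from h import *
s=log()
im=bot.capture("wrist");crop(im,160,60,480,320,2,"w2.png",1.3)
E
```

```text
t: 2.9
ee_pos: [670.1, 119.0, 167.5]
tcp_rot: [-0.024, 3.136, 0.001]
contact_force: [0.3, -0.7, 0.0]
finger_gap: 0.0
finger_force: 0.0
t 2.9 q [0.063, 0.678, 1.136, 0.0, 1.323, -1.523] p [670.1, 119.0, 167.5] rv [-0.024, 3.136, 0.001] F [0.3, -0.7, 0.0] gap 0.0 gf 0.0
```

View pics/w2.png

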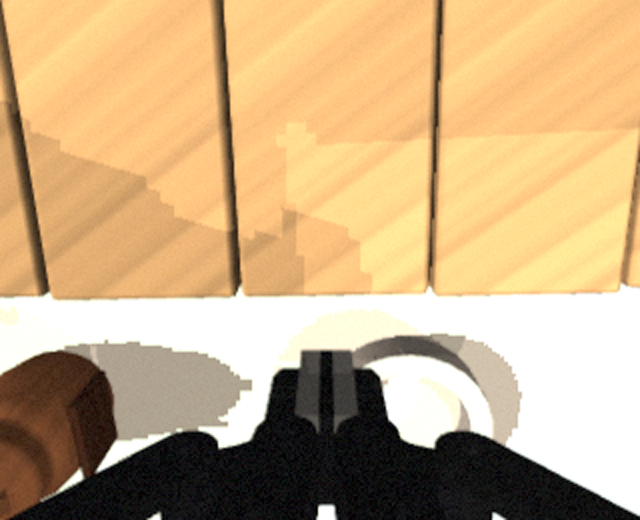

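Finger centre is at crop u≈327; the middle block's back edge spans (240,297)–(432,293), about 2 mm to the right. I'll shift +1.5 mm and pull slowly.

```bash
python3 -m handwheel '[[0,0,0,0.5,0.15,0,-1],[0,0,0,1,0.15,0,-1],[0,0,0,1.5,0.15,0,-1],[0,0,0,2,0.15,0,-1],[0,0,0,2.5,0.15,0,-1],[0,0,0,3,0.15,0,-1],[0,0,0,3.5,0.15,0,-1],[0,0,0,4,0.15,0,-1],[0,0,0,4.5,0.15,0,-1],[0,0,0,5,0.15,0,-1],[0,0,0,5.5,0.15,0,-1],[0,0,0,6,0.15,0,-1],[0,0,0,6.5,0.15,0,-1],[0,0,0,7,0.15,0,-1],[0,0,0,7,0.15,0,-1]]' 100
python3 - <<'E'
from h import *
s=log()
im=bot.capture("scene");crop(im,300,150,460,280,4,"s2.png",1.8)
E
```

```text
t: 4.82
ee_pos: [598.4, 119.1, 164.2]
tcp_rot: [0.024, -3.141, -0.0]
contact_force: [1.1, 0.3, -0.6]
finger_gap: 0.1
finger_force: 0.1
t 4.83 q [0.071, 0.553, 1.374, 0.0, 1.215, -1.515] p [598.4, 119.1, 164.2] rv [0.024, -3.141, -0.0] F [1.1, 0.3, -0.6] gap 0.1 gf 0.1
```

View pics/s2.png

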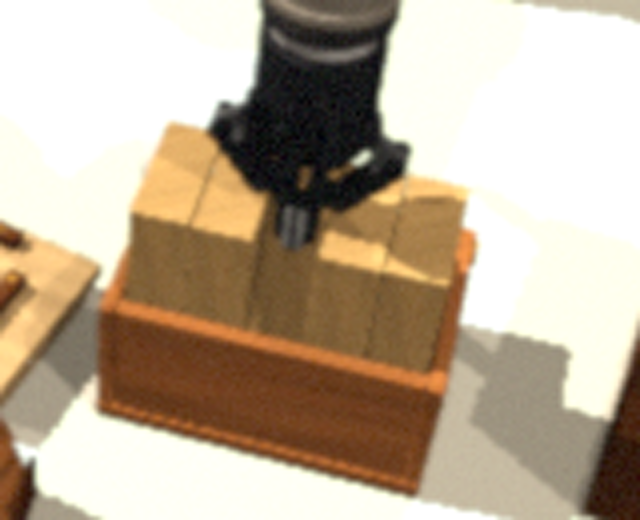

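The middle block is tipping forward at (290,280), with neighbours still upright. Continue pulling.

```bash
python3 -m handwheel '[[0,0,0,0.3,0,0,-1],[0,0,0,0.6,0,0,-1],[0,0,0,0.9,0,0,-1],[0,0,0,1.2,0,0,-1],[0,0,0,1.5,0,0,-1],[0,0,0,1.8,0,0,-1],[0,0,0,2.1,0,0,-1],[0,0,0,2.4,0,0,-1],[0,0,0,2.7,0,0,-1],[0,0,0,3,0,0,-1],[0,0,0,3.2,0,0,-1],[0,0,0,3.4,0,0,-1],[0,0,0,3.4,0,0,-1],[0,0,0,3.4,0,0,-1],[0,0,0,3.4,0,0,-1]]' 100
python3 - <<'E'
from h import *
s=log()
go([560,90,360],tgt(.02),s)
E
```

```text
t: 6.75
ee_pos: [565.9, 118.6, 165.0]
tcp_rot: [-0.024, 3.139, 0.0]
contact_force: [5.3, -0.6, 5.8]
finger_gap: 0.2
finger_force: 3.6
t 6.75 q [0.074, 0.495, 1.474, 0.0, 1.17, -1.512] p [565.9, 118.6, 165.0] rv [-0.024, 3.139, 0.0] F [5.3, -0.6, 5.8] gap 0.2 gf 3.6
row [0.0, 0.003, -0.005] [0.58, -2.84, -19.5] rows>= 4
```

```bash
python3 -m handwheel '[[0,0,0,-0.7,0,0,-1],[0,0,0,-1.5,0,0,-1],[0,0,0,-1.5,0,-5,-1],[0,0,0,-1.5,0,-10,-1],[0,0,0,-1.5,0,-16,0],[0,0,0,0,0,-20,1],[0,0,0,5,0,-22,1],[0,0,0,9,0,-22,1],[0,0,0,9,0,-22,1],[0,0,0,9,0,-22,1]]' 100
python3 - <<'E'
from h import *
s=log()
im=bot.capture("wrist");cv2.imwrite("pics/w3r.png",im[:,:,::-1]);crop(im,120,20,520,320,2,"w3.png",1.2)
cv2.imwrite("pics/t3r.png",bot.capture("top")[:,:,::-1])
E
```

```text
t: 8.0
ee_pos: [475.4, 117.2, 384.0]
tcp_rot: [0.024, -3.141, 0.0]
contact_force: [-0.3, 0.7, -0.2]
finger_gap: 85.5
finger_force: 0.0
t 8.0 q [0.085, 0.203, 1.302, 0.0, 1.638, -1.501] p [475.4, 117.2, 384.0] rv [0.024, -3.141, 0.0] F [-0.3, 0.7, -0.2] gap 85.5 gf 0.0
```

View pics/w3.png

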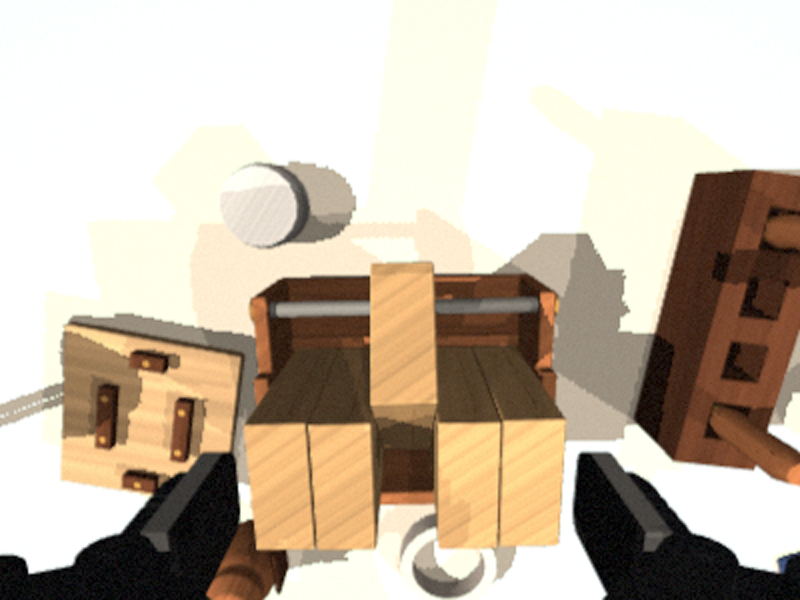

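The middle block leans on the rail: top face front edge (371,264)–(433,262), back edge (371,404)–(437,404); neighbours upright, tin untouched.

```bash
python3 - <<'E'
from h import *
from scipy.optimize import least_squares
np.set_printoptions(precision=2,suppress=True)
s=eval(open("log.txt").read().splitlines()[-1]);st=dict(ee_pos=s[1],tcp_rot=s[2]);c=cam("wrist",st)
W=lambda u,v:((u+.5)/2-.5+120,(v+.5)/2-.5+20)
for p,z in[((371,264),163.6),((433,262),163.6),((371,404),215.5),((437,404),215.5)]:print(plane(c,W(*p),z))
t=cam("top");print("expect in top:",proj(t,[442,117,163.6]),proj(t,[518,117,215.5]))
D=[eval(l) for l in open("log.txt")]
q=np.array([d[0] for d in D]);p=np.array([d[1] for d in D])
r=np.hypot(p[:,0],p[:,1]);z=p[:,2]
print(np.c_[q[:,1:5],r,z])
# planar model, tool down in all data
def f(x):
    a,h,L1,b,L2,c_,=x
    A=q[:,1];B=A+q[:,2];C=B+q[:,4]
    rr=a+L1*np.sin(A)+L2*np.sin(B)+b*np.cos(B);zz=h+L1*np.cos(A)+L2*np.cos(B)-b*np.sin(B)
    return np.r_[rr-r,zz-z, (np.array(x)-[0,300-230,300,0,300,0])*1e-4]
o=least_squares(f,[0,50,300,0,300,0]);print(o.x,np.abs(o.fun[:-6]).max())
E
```

```text
[449.54  94.62 163.6 ]
[447.68 133.96 163.6 ]
[524.44  97.49 215.5 ]
[523.86 136.09 215.5 ]
expect in top: [279.34 263.01] [277.14 233.8 ]
[[  0.34   1.52  -0.     1.28 524.65 230.7 ]
 [  0.37   1.15   0.     1.62 571.7  351.61]
 [  0.37   1.15   0.     1.62 571.72 351.71]
 [  0.68   1.14   0.     1.32 680.61 167.5 ]
 [  0.55   1.37   0.     1.22 610.12 164.2 ]
 [  0.49   1.47   0.     1.17 578.17 164.97]
 [  0.2    1.3    0.     1.64 489.67 383.96]]
[  5.35 -90.5  506.44  46.82 379.6    0.  ] 0.76696071331844
```

```bash
python3 - <<'E'
from h import *
T=tgt(.02,.3);g=np.array([503,115.8,164.5])
p=g+19*T.as_matrix()[:,2];print("tcp",p)
go(p-100*T.as_matrix()[:,2],T)
E
```

```text
tcp [508.61376099 115.91229019 146.34860671]
row [-0.001, -0.301, -0.005] [-0.34, -0.19, 14.16] rows>= 3
```

```bash
python3 -m handwheel '[[0,-0.15,-0.005,-0.3,-0.2,4,1],[0,-0.3,-0.005,-0.3,-0.2,9,1],[0,-0.3,-0.005,-0.3,-0.2,14,1],[0,-0.3,-0.005,-0.3,-0.2,14.2,1],[0,-0.3,-0.005,-0.3,-0.2,14.2,1],[0,-0.3,-0.005,-0.3,-0.2,14.2,1]]' 80
python3 - <<'E'
from h import *
s=log()
im=bot.capture("wrist");cv2.imwrite("pics/w4r.png",im[:,:,::-1]);crop(im,200,60,460,320,2,"w4.png",1.2)
T=tgt(.02,.3);g=np.array([503,115.8,164.5])
go(g+19*T.as_matrix()[:,2],T,s)
E
```

```text
t: 8.85
ee_pos: [480.3, 115.4, 244.9]
tcp_rot: [-0.028, 2.837, 0.004]
contact_force: [-0.2, 0.3, 0.8]
finger_gap: 85.3
finger_force: 0.0
t 8.85 q [0.095, 0.117, 1.827, -0.029, 0.894, -1.481] p [480.3, 115.4, 244.9] rv [-0.028, 2.837, 0.004] F [-0.2, 0.3, 0.8] gap 85.3 gf 0.0
row [-0.0, 0.005, 0.0] [0.26, -0.0, 10.25] rows>= 2
```

View pics/w4.png

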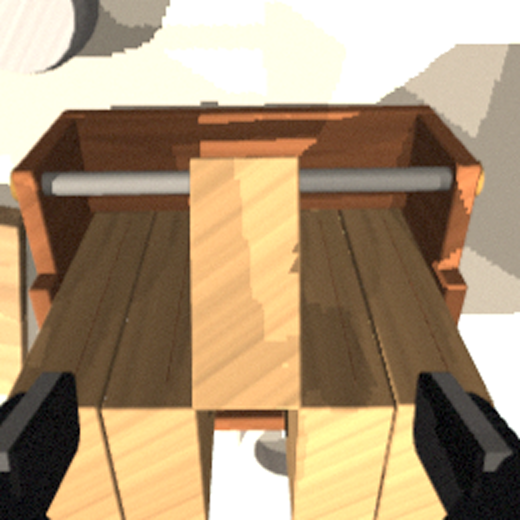

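Top face spans u 191–298 around the tool axis at 245.5, so it is centred and square; front edge v=158, back edge v=408. Triangulating with the previous view to check height.

```bash
python3 - <<'E'
from h import *
L=[eval(l) for l in open("log.txt")]
a,b=[cam("wrist",dict(ee_pos=l[1],tcp_rot=l[2])) for l in L[-2:]]
A=lambda u,v:((u+.5)/2-.5+120,(v+.5)/2-.5+20)
B=lambda u,v:((u+.5)/2-.5+200,(v+.5)/2-.5+60)
for p,q in[((371,264),(191,158)),((433,262),(298,158)),((371,404),(193,409)),((437,404),(299,409))]:print(tri(a,A(*p),b,B(*q)))
E
```

```text
(array([450.05841483,  94.47335759, 161.28749716]), np.float64(0.005984112432531178))
(array([447.78058933, 133.72368238, 164.91744726]), np.float64(0.12543451950325132))
(array([524.93965421,  97.19083169, 214.76083875]), np.float64(0.20408837950399455))
(array([524.58070891, 135.8901409 , 214.3264221 ]), np.float64(0.2246721675067349))
```

```bash
python3 -m handwheel '[[0,0,0,0.2,0,4,1],[0,0,0,0.25,0,7,1],[0,0,0,0.25,0,9,1],[0,0,0,0.25,0,10.2,1],[0,0,0,0.25,0,10.2,1],[0,0,0,0.25,0,10.2,0.3],[0,0,0,0.25,0,10.2,-0.1],[0,0,0,0.25,0,10.2,-1],[0,0,0,0.25,0,10.2,-1],[0,0,0,0.25,0,10.2,-1],[0,0,0,0.25,0,10.2,-1]]' 80
python3 - <<'E'
from h import *
s=log();M=R.from_rotvec(s["tcp_rot"]).as_matrix();print((M.T@[0,0,1]).round(3))
E
```

```text
t: 10.28
ee_pos: [506.1, 115.9, 145.0]
tcp_rot: [-0.029, 2.84, 0.004]
contact_force: [-2.4, -0.1, 6.1]
finger_gap: 39.7
finger_force: 73.3
t 10.28 q [0.09, 0.29, 1.92, -0.036, 0.631, -1.475] p [506.1, 115.9, 145.0] rv [-0.029, 2.84, 0.004] F [-2.4, -0.1, 6.1] gap 39.7 gf 73.3
[-0.297 -0.    -0.955]
```

```bash
python3 -m handwheel '[[0,0,0,-0.15,0,-0.48,-1],[0,0,0,-0.3,0,-0.96,-1],[0,0,0,-0.6,0,-1.9,-1],[0,0,0,-0.9,0,-2.9,-1],[0,0,0,-1.2,0,-3.8,-1],[0,0,0,-1.6,0,-5.2,-1],[0,0,0,-2.1,0,-6.7,-1],[0,0,0,-2.7,0,-8.6,-1],[0,0,0,-3.3,0,-10.5,-1],[0,0,0,-3.9,0,-12.4,-1],[0,0,0,-4.4,0,-14.3,-1],[0,0,0,-5,0,-16.2,-1],[0,0,0,-5.6,0,-18.1,-1],[0,0,0,-6.2,0,-20,-1],[0,0,0,-6.5,0,-21,-1],[0,0,0,-6.5,0,-21,-1],[0,0,0,-6.5,0,-21,-1]]' 80
python3 - <<'E'
from h import *
s=log()
im=bot.capture("scene");crop(im,240,80,480,280,3,"s5.png",1.8)
E
```

```text
t: 12.4
ee_pos: [505.3, 115.9, 363.0]
tcp_rot: [-0.029, 2.843, 0.003]
contact_force: [-0.1, 1.0, -3.4]
finger_gap: 39.0
finger_force: 73.7
t 12.4 q [0.091, 0.089, 1.53, -0.023, 1.226, -1.496] p [505.3, 115.9, 363.0] rv [-0.029, 2.843, 0.003] F [-0.1, 1.0, -3.4] gap 39.0 gf 73.7
```

View pics/s5.png

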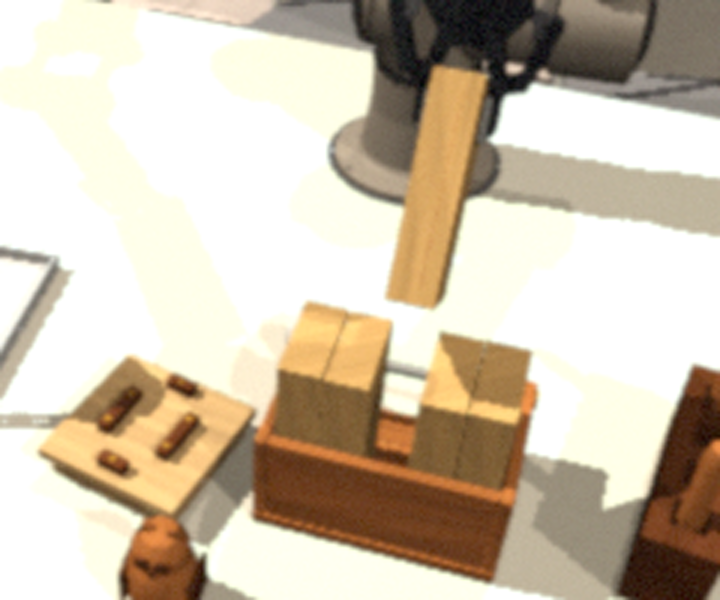

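The block is cleanly lifted, the other four standing, bottom edge at (415,300) well above the row. Compute the place pose.

```bash
cat >>h.py <<'E'
def H(Rm,p):
    T=np.eye(4);T[:3,:3]=Rm.as_matrix();T[:3,3]=p;return T
def tool_block():
    Rb=R.from_euler('z',.02)*R.from_euler('y',-.596)
    ob=np.array([486.8,115.3,188.8])-180*Rb.as_matrix()[:,2]
    return np.linalg.inv(H(R.from_rotvec([-0.029,2.84,0.004]),[506.1,115.9,145.0]))@H(Rb,ob)
E
python3 - <<'E'
from h import *
np.set_printoptions(precision=3,suppress=True)
X=tool_block();print(X)
for z in(230,90):
    W=H(R.from_euler('z',-.18),[611,-117,z])@np.linalg.inv(X)
    print(W[:3,3]);go(W[:3,3],R.from_matrix(W[:3,:3]))
E
```

```text
[[ -0.957  -0.      0.29  -46.822]
 [ -0.      1.     -0.     -0.216]
 [ -0.29   -0.     -0.957 124.691]
 [  0.      0.      0.      1.   ]]
[ 602.57  -115.249  362.913]
row [-0.0, 0.591, 0.203] [-8.84, -23.3, 2.74] rows>= 5
[ 602.57  -115.249  222.913]
row [-0.0, 0.591, 0.203] [-4.73, -23.29, 16.12] rows>= 5
```

```bash
python3 -m handwheel '[[0,0.04,0.01,-0.5,-1.5,0.1,-1],[0,0.1,0.03,-1.3,-3.5,0.4,-1],[0,0.16,0.05,-2.4,-6,0.8,-1],[0,0.22,0.08,-3.5,-9,1.1,-1],[0,0.3,0.1,-4.6,-12,1.4,-1],[0,0.37,0.13,-5.7,-15,1.8,-1],[0,0.44,0.15,-6.8,-18,2.1,-1],[0,0.51,0.175,-7.7,-20.3,2.4,-1],[0,0.56,0.19,-8.4,-22.2,2.6,-1],[0,0.591,0.203,-8.84,-23.3,2.74,-1],[0,0.591,0.203,-8.84,-23.3,2.74,-1],[0,0.591,0.203,-8.84,-23.3,2.74,-1],[0,0.591,0.203,-8.84,-23.3,2.74,-1]]' 80
python3 - <<'E'
from h import *
s=log()
im=bot.capture("wrist");cv2.imwrite("pics/w6.png",im[:,:,::-1])
cv2.imwrite("pics/t6r.png",bot.capture("top")[:,:,::-1]);cv2.imwrite("pics/s6r.png",bot.capture("scene")[:,:,::-1])
M=R.from_rotvec(s["tcp_rot"]).as_matrix();print((M.T@[0,0,-1]).round(3), ((H(R.from_matrix(M),s["ee_pos"])@tool_block())).round(3).tolist())
E
```

```text
t: 14.08
ee_pos: [602.7, -114.5, 364.7]
tcp_rot: [-0.255, -2.84, -0.038]
contact_force: [-0.2, -0.6, -3.4]
finger_gap: 39.4
finger_force: 74.5
t 14.07 q [-0.295, 0.685, 0.632, -0.039, 2.114, -1.703] p [602.7, -114.5, 364.7] rv [-0.255, -2.84, -0.038] F [-0.2, -0.6, -3.4] gap 39.4 gf 74.5
[-0.287 -0.     0.958] [[0.984, 0.178, -0.003, 611.56], [-0.178, 0.984, 0.0, -116.297], [0.003, 0.0, 1.0, 231.859], [0.0, 0.0, 0.0, 1.0]]
```

View pics/w6.png

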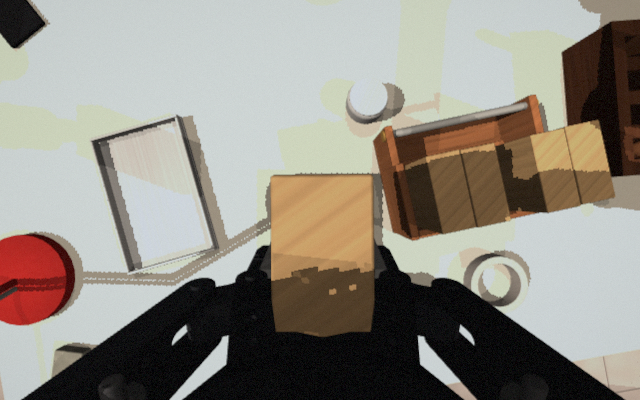

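The wrist view is blocked by the held block (272–373, 175–335); the tray appears intact at (155,195). I'll refine the stand from view w3 and lower to just above it.

```bash
python3 - <<'E'
from h import *
np.set_printoptions(precision=1,suppress=True)
L=[eval(l) for l in open("log.txt")];l=[x for x in L if abs(x[1][2]-384)<.5][0]
c=cam("wrist",dict(ee_pos=l[1],tcp_rot=l[2]))
im=cv2.imread("pics/w3r.png");A=lambda u,v:((u+.5)/2-.5+120,(v+.5)/2-.5+20)
for p in[(107,415),(183,430),(149,361),(142,482)]:print(plane(c,A(*p),50))
# dark stops by colour mask in the first views
def stops(im,c,n):
    C=np.array([611,-117,40]);K=[proj(c,C+d) for d in([78,78,0],[78,-78,0],[-78,-78,0],[-78,78,0])]
    m=np.zeros(im.shape[:2],np.uint8);cv2.fillConvexPoly(m,np.int32(C[:2]*0+np.mean(K,0)+.85*(np.array(K)-np.mean(K,0))),255)
    g=cv2.cvtColor(im,cv2.COLOR_BGR2HSV);
    b=((im[:,:,2].astype(int)<np.median(im[:,:,2][m>0])*.72)&(m>0)).astype(np.uint8)
    k,_,st,ce=cv2.connectedComponentsWithStats(b)
    for i in range(1,k):
        if st[i,4]>8:print(n,st[i,4],ce[i],plane(c,ce[i],50))
stops(cv2.imread("pics/top0.png"),cam("top"),"top")
l1=[x for x in L if abs(x[1][2]-351.6)<.3][0]
stops(cv2.imread("pics/w1.png"),cam("wrist",dict(ee_pos=l1[1],tcp_rot=l1[2])),"w1")
stops(im,c,"w3");stops(cv2.imread("pics/scene0.png"),cam("scene"),"scene")
go([602.57-.8,-115.25-1,222.9],R.from_rotvec(bot.get_state()["tcp_rot"]))
E
```

```text
[ 602.6 -150.1   50. ]
[616.2 -83.   50. ]
[ 551.1 -106.5   50. ]
[ 669.5 -126.3   50. ]
top 56 [366.6 181.8] [ 668.8 -126.    50. ]
top 153 [351.6 200.3] [615.6 -81.6  50. ]
top 492 [377.5 210.6] [ 584.7 -155.9   50. ]
top 65 [359.7 222.3] [ 551.5 -103.9   50. ]
w1 278 [180.3 154.7] [ 551.4 -102.8   50. ]
w1 11 [212.2 149.3] [542.2 -52.3  50. ]
w1 97 [146.2 157.9] [ 557.3 -156.6   50. ]
w1 1005 [153.  182.6] [ 597. -152.   50.]
w1 491 [199.6 194.2] [615.  -79.5  50. ]
w1 159 [175.6 222.7] [ 665.1 -124.8   50. ]
w3 137 [195.8 199.4] [ 549.5 -103.6   50. ]
w3 335 [172.7 225.4] [ 598.9 -150.5   50. ]
w3 160 [212.9 233.5] [613.6 -79.7  50. ]
w3 304 [221.1 255.2] [657.2 -68.7  50. ]
w3 85 [191.2 257.6] [ 662.9 -124.6   50. ]
scene 319 [280.1 213.5] [ 599.1 -154.3   50. ]
scene 51 [301.  209.1] [ 560.2 -103.1   50. ]
scene 118 [299.6 226.1] [625.1 -80.8  50. ]
scene 48 [278.2 234.7] [ 676.3 -125.    50. ]
row [0.0, 0.0, 0.0] [-4.01, -0.17, 13.6] rows>= 3
```

```bash
python3 -m handwheel '[[0,0,0,-0.6,0,2,-1],[0,0,0,-1.3,0,4.5,-1],[0,0,0,-2,0,7,-1],[0,0,0,-2.8,0,9.5,-1],[0,0,0,-3.4,0,11.7,-1],[0,0,0,-3.8,0,13,-1],[0,0,0,-3.9,0,13.4,-1],[0,0,0,-3.9,0,13.4,-1],[0,0,0,-3.9,0,13.4,-1]]' 80
python3 - <<'E'
from h import *
s=log();M=R.from_rotvec(s["tcp_rot"]).as_matrix();print((H(R.from_matrix(M),s["ee_pos"])@tool_block()).round(3)[:3,2:].tolist())
a=bot.capture("scene");b=bot.capture("top")
crop(a,230,100,370,260,4,"a.png",1.8);crop(b,320,150,410,250,6.4,"b.png",1.8)
p,q=cv2.imread("pics/a.png"),cv2.imread("pics/b.png");h=590
r=[cv2.resize(x,None,fx=h/x.shape[0]*.66,fy=h/x.shape[0]*.66) for x in(p,q)]
cv2.imwrite("pics/s7.png",np.hstack(r));print([x.shape for x in r])
E
```

```text
t: 15.35
ee_pos: [602.0, -115.1, 225.5]
tcp_rot: [-0.256, -2.84, -0.037]
contact_force: [-0.1, -0.8, -4.3]
finger_gap: 39.4
finger_force: 74.7
t 15.35 q [-0.297, 0.699, 0.973, -0.034, 1.759, -1.689] p [602.0, -115.1, 225.5] rv [-0.256, -2.84, -0.037] F [-0.1, -0.8, -4.3] gap 39.4 gf 74.7
[[-0.003, 610.892], [0.001, -116.921], [1.0, 92.636]]
[(389, 341, 3), (389, 350, 3)]
```

View pics/s7.png

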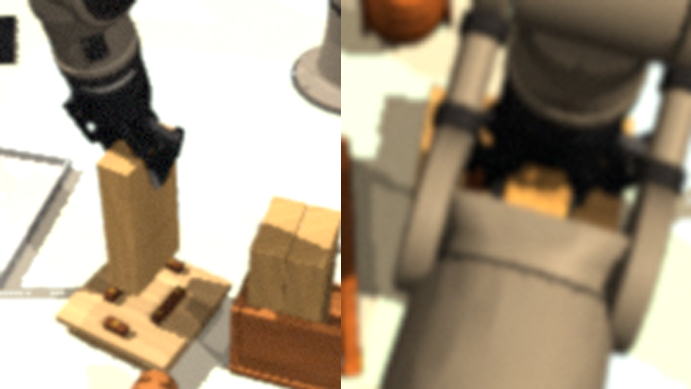

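Left: block hangs upright over the stand, bottom corners at (105,277), (128,296), (180,250). Comparing with prediction.

```bash
python3 - <<'E'
from h import *
s=bot.get_state();W=H(R.from_rotvec(s["tcp_rot"]),s["ee_pos"])@tool_block();c=cam("scene")
for d in([46,-20,0],[46,20,0],[-46,20,0],[46,-20,180],[46,20,180]):print(d,((proj(c,(W@[*d,1])[:3])-[230,100])*2.434).round(0))
M=R.from_rotvec(s["tcp_rot"]).as_matrix();print((M.T@[0,0,-1]).round(4))
E
```

```text
[46, -20, 0] [108. 284.]
[46, 20, 0] [136. 297.]
[-46, 20, 0] [180. 249.]
[46, -20, 180] [ 94. 162.]
[46, 20, 180] [126. 175.]
[-2.873e-01  1.000e-04  9.578e-01]
```

```bash
python3 - <<'E'
from h import *
s=bot.get_state();W=H(R.from_rotvec(s["tcp_rot"]),s["ee_pos"])@tool_block();c=cam("scene")
im=np.mean([bot.capture("scene").astype(float) for _ in range(3)],0)
P=lambda d:proj(c,(W@[*d,1])[:3])
def edge(a,b,lo,hi,n=14):
    # along predicted edge a->b, signed horizontal offset of the strongest gradient within +-6 px
    out=[]
    for f in np.linspace(lo,hi,n):
        p=P(np.array(a)*(1-f)+np.array(b)*f);u=p[0]+np.arange(-7,7.01,.25)
        L=cv2.remap(im.sum(2).astype(np.float32),u[None].astype(np.float32),np.full((1,len(u)),p[1],np.float32),cv2.INTER_LINEAR)[0]
        g=np.gradient(cv2.GaussianBlur(L[None],(9,1),0)[0]);i=np.argmax(abs(g));out.append((round(f,2),round(float(u[i]-p[0]),1),int(g[i])))
    return out
print("left",edge([46,-20,0],[46,-20,180],.1,.9))
print("near",edge([46,20,0],[46,20,180],.1,.9))
print("right",edge([-46,20,0],[-46,20,180],.1,.7))
E
```

```text
left [(np.float64(0.1), -5.8, -20), (np.float64(0.16), -2.5, -21), (np.float64(0.22), 0.5, -23), (np.float64(0.28), 0.8, -24), (np.float64(0.35), 0.8, -26), (np.float64(0.41), 0.8, -25), (np.float64(0.47), 0.8, -24), (np.float64(0.53), 0.8, -26), (np.float64(0.59), 0.8, -26), (np.float64(0.65), 0.8, -26), (np.float64(0.72), 0.8, -27), (np.float64(0.78), 0.5, -26), (np.float64(0.84), 0.5, -28), (np.float64(0.9), 0.5, -26)]
near [(np.float64(0.1), 4.2, 11), (np.float64(0.16), 6.2, 10), (np.float64(0.22), 0.2, -2), (np.float64(0.28), 0.5, -1), (np.float64(0.35), 0.8, -2), (np.float64(0.41), 0.5, -2), (np.float64(0.47), 0.8, -3), (np.float64(0.53), 0.5, -3), (np.float64(0.59), 0.8, -2), (np.float64(0.65), 0.0, -2), (np.float64(0.72), 0.2, -2), (np.float64(0.78), -0.2, -1), (np.float64(0.84), 0.2, -2), (np.float64(0.9), 0.2, -2)]
right [(np.float64(0.1), -0.5, 30), (np.float64(0.15), -0.5, 29), (np.float64(0.19), -0.5, 28), (np.float64(0.24), -0.5, 28), (np.float64(0.28), -0.5, 29), (np.float64(0.33), -0.5, 27), (np.float64(0.38), -0.5, 28), (np.float64(0.42), -0.5, 27), (np.float64(0.47), -0.8, 29), (np.float64(0.52), -0.5, 29), (np.float64(0.56), -0.5, 30), (np.float64(0.61), -0.8, 32), (np.float64(0.65), -0.8, 31), (np.float64(0.7), -0.8, 31)]
```

Edges agree with the prediction to sub-pixel and are parallel, so the block is upright and where expected. Lower it.

```bash
python3 -m handwheel '[[0,0,0,-0.3,0,1,-1],[0,0,0,-0.6,0,2,-1],[0,0,0,-0.9,0,3,-1],[0,0,0,-1.15,0,3.8,-1],[0,0,0,-1.25,0,4.2,-1],[0,0,0,-1.34,0,4.45,-1],[0,0,0,-1.4,0,4.65,-1],[0,0,0,-1.4,0,4.65,-1],[0,0,0,-1.4,0,4.65,-1]]' 80
python3 - <<'E'
from h import *
s=log();print((H(R.from_rotvec(s["tcp_rot"]),s["ee_pos"])@tool_block()).round(3)[:3,2:].tolist())
E
```

```text
t: 16.73
ee_pos: [601.7, -115.0, 176.2]
tcp_rot: [-0.256, -2.839, -0.038]
contact_force: [0.7, 0.8, -2.7]
finger_gap: 39.2
finger_force: 74.8
t 16.73 q [-0.297, 0.729, 1.051, -0.034, 1.653, -1.685] p [601.7, -115.0, 176.2] rv [-0.256, -2.839, -0.038] F [0.7, 0.8, -2.7] gap 39.2 gf 74.8
[[-0.002, 610.412], [0.0, -116.77], [1.0, 43.305]]
```

Still hanging (−2.7 N), about 3 mm above. Continue in 1 mm steps.

```bash
python3 -m handwheel '[[0,0,0,-0.03,0,0.1,-1],[0,0,0,-0.06,0,0.2,-1],[0,0,0,-0.06,0,0.2,-1]]' 80; python3 -m handwheel '[[0,0,0,-0.03,0,0.1,-1],[0,0,0,-0.03,0,0.1,-1],[0,0,0,-0.03,0,0.1,-1]]'
```

```text
t: 17.1
ee_pos: [601.5, -114.9, 173.7]
tcp_rot: [-0.256, -2.838, -0.038]
contact_force: [0.9, 1.3, -3.6]
finger_gap: 39.5
finger_force: 74.8
t: 17.48
ee_pos: [601.6, -114.9, 172.8]
tcp_rot: [-0.256, -2.838, -0.038]
contact_force: [0.8, 0.2, -2.9]
finger_gap: 39.5
finger_force: 74.8
```

```bash
python3 -m handwheel '[[0,0,0,-0.03,0,0.1,-1],[0,0,0,-0.03,0,0.1,-1],[0,0,0,-0.03,0,0.1,-1]]'
```

```text
t: 17.85
ee_pos: [601.6, -115.0, 171.9]
tcp_rot: [-0.256, -2.838, -0.038]
contact_force: [-0.5, -0.1, -2.0]
finger_gap: 39.1
finger_force: 75.0
```

```bash
python3 -m handwheel '[[0,0,0,-0.03,0,0.1,-1],[0,0,0,-0.03,0,0.1,-1],[0,0,0,-0.03,0,0.1,-1]]'; python3 -m handwheel '[[0,0,0,-0.02,0,0.07,-1],[0,0,0,-0.02,0,0.07,-1],[0,0,0,-0.02,0,0.07,-1]]'
```

```text
t: 18.23
ee_pos: [601.7, -114.9, 171.9]
tcp_rot: [-0.256, -2.839, -0.037]
contact_force: [-1.8, 0.7, 5.6]
finger_gap: 39.3
finger_force: 75.6
t: 18.6
ee_pos: [601.6, -114.9, 171.8]
tcp_rot: [-0.256, -2.839, -0.037]
contact_force: [-1.9, 0.9, 9.4]
finger_gap: 39.2
finger_force: 75.9
```

```bash
python3 -m handwheel '[[0,0,0,0,0,-0.05,-0.05],[0,0,0,0,0,-0.05,0.1],[0,0,0,0,0,-0.05,0.4],[0,0,0,0,0,-0.05,1],[0,0,0,0,0,-0.05,1],[0,0,0,0,0,-2,1],[0,0,0,0,0,-5,1],[0,0,0,0,0,-10,1],[0,0,0,0,0,-15,1],[0,0,0,4,0,-18,1],[0,0,0,8,0,-18,1],[0,0,0,12,0,-18,1],[0,0,0,16,0,-18,1],[0,0,0,16,0,-18,1]]' 80
python3 - <<'E'
from h import *
s=log()
im=bot.capture("wrist");cv2.imwrite("pics/w8.png",im[:,:,::-1]);a=bot.capture("top");b=bot.capture("scene")
cv2.imwrite("pics/t8r.png",a[:,:,::-1]);cv2.imwrite("pics/s8r.png",b[:,:,::-1])
E
```

```text
t: 20.35
ee_pos: [500.4, -96.4, 390.9]
tcp_rot: [-0.257, -2.841, -0.037]
contact_force: [0.3, 0.6, -0.0]
finger_gap: 85.2
finger_force: 0.0
t 20.35 q [-0.316, 0.432, 0.994, -0.043, 2.002, -1.719] p [500.4, -96.4, 390.9] rv [-0.257, -2.841, -0.037] F [0.3, 0.6, -0.0] gap 85.2 gf 0.0
```

View pics/w8.png

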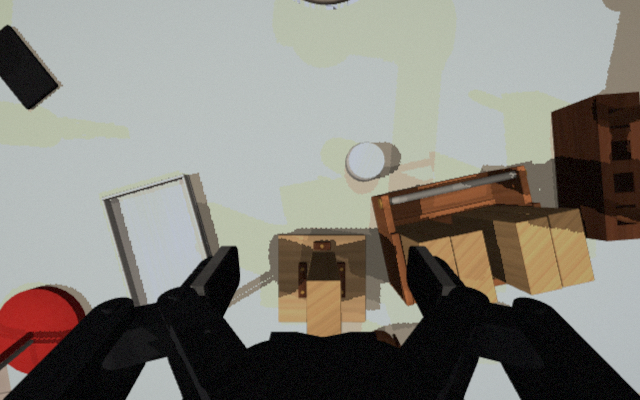

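The block stands between the stops (302,282)/(343,282), row intact, tray at (160,240). Now fit the arm kinematics from logged poses, to plan gouge tilts.

```bash
cat >kin.py <<'E'
from h import *
from scipy.optimize import least_squares
D=[eval(l) for l in open("log.txt")]
Q=np.array([d[0] for d in D]);P=np.array([d[1] for d in D]);RV=[R.from_rotvec(d[2]) for d in D]
def fk(q,x):
    a,h,L1,b,L2,w,d,g=x
    R1=R.from_euler('z',q[0]);A=R1*R.from_euler('y',q[1]);B=R1*R.from_euler('y',q[1]+q[2])
    C=B*R.from_euler('z',q[3]);E=C*R.from_euler('y',q[4]);F=E*R.from_euler('z',q[5])
    p=R1.apply([a,0,h])+A.apply([0,0,L1])+B.apply([b,0,L2])+E.apply([w,0,d]);return p,F*R.from_euler('z',g)
def res(x):
    o=[]
    for q,p,r in zip(Q,P,RV):
        pp,rr=fk(q,x);o+=[*((pp-p)),*(100*(rr.inv()*r).as_rotvec())]
    return np.r_[o,(np.array(x)-[0,300,450,0,380,0,300,1.57])*1e-3]
o=least_squares(res,[0,300,450,0,380,0,300,1.57]);X=o.x
if abs(o.fun).max()>20:
    o=least_squares(res,[0,300,450,0,380,0,300,-1.57]);X=o.x
LO=np.array([-2.53,-.77,.04,-1,.28,-3.11]);HI=np.array([2.53,2.02,2.7,4.14,2.66,3.11])
def ik(p,Rt,q0):
    best=None
    for m in (0,1.57,3.14):
        q0m=np.clip(np.r_[q0[:3],m,q0[4:]],LO+.02,HI-.02)
        f=lambda q:np.r_[(fk(q,X)[0]-p)/10,(fk(q,X)[1].inv()*Rt).as_rotvec()*10]
        s=least_squares(f,q0m,bounds=(LO,HI));
        if best is None or s.cost<best.cost-1e-6:best=s
    mg=np.minimum(best.x-LO,HI-best.x).min();return best.x,best.cost,mg
E
python3 - <<'E'
from kin import *
np.set_printoptions(precision=2,suppress=True)
print(X,abs(o.fun).max())
q0=Q[-1]
for n,g in(("A",[584,382,150]),("B",[430,397,150])):
  az=np.arctan2(g[1],g[0])
  for yaw in (az,-.1,az-.8,az+.8,az-1.57,az+1.57,3.14+az):
    for a in(.5,.8,1.1,1.4):
      T=tgt(yaw,a);p=np.array(g)+19*T.as_matrix()[:,2]
      c=[]
      for TT in (T,T*R.from_euler('z',np.pi)):
        q,k,m=ik(p,TT,q0);c.append((k,-m,q))
      k,m,q=min(c,key=lambda v:v[:2])
      if k<1e-3:print(n,"yaw",round(yaw,2),"a",a,"q",q,"margin",-m)
E
```

```text
[-15.73 140.31 413.05  -3.17 385.34 -39.97 191.7    1.57] 77.35243848540034
A yaw 0.58 a 0.5 q [ 0.58  0.67  1.4  -0.    0.57 -1.57] margin 0.290585535718644
A yaw 0.58 a 1.4 q [ 0.58  0.66  1.61  3.14  0.53 -1.57] margin 0.2531594788592876
A yaw -0.1 a 0.5 q [ 0.64  0.7   1.32 -0.47  0.8   2.59] margin 0.5154865386653897
A yaw -0.1 a 0.8 q [ 0.66  0.68  1.43 -0.98  0.64  3.03] margin 0.020470722826535837
A yaw -0.22 a 0.5 q [ 0.65  0.71  1.29 -0.5   0.87 -0.42] margin 0.49665126175610974
A yaw -0.22 a 0.8 q [ 0.68  0.7   1.39 -0.97  0.75 -0.03] margin 0.029793612998311736
A yaw 1.38 a 0.5 q [0.51 0.71 1.29 0.5  0.87 0.42] margin 0.5858548236552178
A yaw 1.38 a 0.8 q [0.47 0.7  1.39 0.97 0.75 0.03] margin 0.4732556875344799
A yaw 1.38 a 1.1 q [ 0.44  0.71  1.45  1.46  0.81 -0.39] margin 0.5296743565454506
A yaw 1.38 a 1.4 q [ 0.41  0.75  1.5   1.83  1.   -0.7 ] margin 0.7206270184651731
A yaw -0.99 a 0.5 q [ 0.69  0.85  1.02 -0.51  1.37 -2.9 ] margin 0.20772388394559638
A yaw -0.99 a 0.8 q [ 0.75  0.89  1.01 -0.79  1.46  0.35] margin 0.20876739828943236
A yaw 2.15 a 0.5 q [ 0.47  0.8
[... 1074 characters left out ...]
48 -0.53  1.21  0.35] margin 0.46576147953424485
B yaw -0.82 a 0.8 q [ 0.94  0.63  1.47 -0.81  1.34  0.51] margin 0.19247968634097534
B yaw 2.32 a 0.5 q [ 0.62  0.58  1.48  0.53  1.21 -0.35] margin 0.9252156048546947
B yaw 2.32 a 0.8 q [ 0.55  0.63  1.47  0.81  1.34 -0.51] margin 1.0605434369474165
B yaw 2.32 a 1.1 q [ 0.49  0.69  1.46  1.04  1.51 -0.63] margin 1.1527174435718686
B yaw 2.32 a 1.4 q [ 0.46  0.77  1.46  1.26  1.69 -0.7 ] margin 0.9694408993274981
B yaw 3.89 a 0.5 q [0.75 0.75 1.14 0.   1.74 1.57] margin 0.91603000846692
B yaw 3.89 a 0.8 q [0.75 0.9  0.93 0.   2.11 1.57] margin 0.5527333728562254
B yaw 3.89 a 1.1 q [ 0.75  1.06  0.73  0.    2.45 -1.57] margin 0.2050522776057475
```

```bash
sed -i 's/^o=least_squares.*/o=min((least_squares(res,[0,h0,500,45,380,0,h0+90,1.57]) for h0 in (200,300,400)),key=lambda v:v.cost);X=o.x/; s/>20:/>1e9:/' kin.py
python3 - <<'E'
from kin import *
np.set_printoptions(precision=2,suppress=True)
print(X);print(np.abs(o.fun[:-8]).reshape(-1,6).max(1))
Z=np.array(o.fun[:-8]).reshape(-1,6);print(Z)
E
```

```text
[-15.73 140.31 413.05  -3.17 385.34 -39.97 191.7    1.57]
[70.15 76.7  76.7  77.35 76.36 75.89 75.45 72.69 72.89 74.39 67.5  71.76
 72.57 73.91]
[[ 70.15 -32.99  -2.76  -0.     0.     0.  ]
 [ -0.6  -76.7    2.4   -0.     0.     0.  ]
 [ -0.63 -76.7    2.41  -0.    -0.     0.  ]
 [-12.42 -77.35  13.68  -0.     0.     0.  ]
 [  3.5  -76.36   4.47  -0.     0.     0.  ]
 [  9.87 -75.89   0.9   -0.    -0.     0.  ]
 [ 14.44 -75.45  -2.12  -0.     0.     0.  ]
 [  5.55 -72.69  -2.82  -0.     0.     0.  ]
 [  0.55 -72.89  -7.29  -0.     0.     0.  ]
 [ -6.68 -74.39   2.1   -0.    -0.     0.  ]
 [-29.42 -67.5    0.07  -0.    -0.     0.  ]
 [-13.48 -71.76   0.23  -0.     0.     0.  ]
 [-10.33 -72.57   0.5   -0.    -0.     0.  ]
 [ -6.75 -73.91 -11.76  -0.    -0.     0.  ]]
```

```bash
sed -i 's/a,h,L1,b,L2,w,d,g=x/a,h,L1,b,L2,w,d,g,e=x/; s/\[a,0,h\]/[a,e,h]/; s/h0+90,1.57\]/h0+90,1.57,70]/; s/300,1.57\])\*1e-3/300,1.57,70])*1e-3/' kin.py
python3 - <<'E'
from kin import *
np.set_printoptions(precision=2,suppress=True)
print(X);print(np.abs(o.fun[:-9]).reshape(-1,6).max(1))
col=lambda p:(p[0]>480-45 and p[0]<650+45 and 0-45<p[1]<240+48 and p[2]<115+48) or (543-48<p[0]<637+48 and p[1]<222+48 and p[1]>-40 and p[2]<195+50) or (390-40<p[0]<625+40 and 345-45<p[1]<435+45 and p[2]<90+48)
q0=Q[-1];tc=np.array([510,-399.])
for n,g in(("A",[584,382,155]),("B",[430,397,155])):
  for al in(.8,1.0,1.2,1.4):
    ok=[]
    for yaw in np.arange(0,6.2,.3):
      T=tgt(yaw,al);d=T.as_matrix()[:,2]
      if any(col(np.array(g)-k*d) for k in range(60,300,15)):continue
      p=np.array(g)+8*d;b=[]
      for TT in(T,T*R.from_euler('z',np.pi)):
        q,k,m=ik(p,TT,q0);b.append((k>1e-3,-m))
      k,m=min(b)
      if not k:ok.append((round(float(yaw),1),round(float(-m),2)))
    print(n,al,ok)
for al in(.8,1.0,1.2,1.4):
  for psi in(.095,.095+np.pi):
    for dy in(-35,35):
      T=tgt(psi,al-np.pi/2);b=[]
      for z in(25,120):
        for TT in(T,T*R.from_euler('z',np.pi)):
          q,k,m=ik(np.array([*(tc+[0,dy]),z])+8*T.as_matrix()[:,2],TT,q0);b.append((z,bool(k<1e-3),round(float(m),2)))
      print("tray",al,round(psi,2),dy,b)
E
```

```text
[ -0.   222.9  506.2   46.5  379.6   -0.   313.5    1.57  76.4 ]
[0. 0. 0. 0. 0. 0. 0. 0. 0. 0. 0. 0. 0. 0.]
A 0.8 [(0.9, 0.16), (1.2, 0.45), (1.5, 0.73), (1.8, 1.0), (2.1, 1.06), (2.4, 0.79), (2.7, 0.49), (3.0, 0.06), (4.5, 0.18), (4.8, 0.34), (5.1, 0.27), (5.4, 0.18), (5.7, 0.07)]
A 1.0 [(0.3, 0.14), (0.6, 0.14), (0.9, 0.31), (2.4, 0.73), (2.7, 0.33), (4.8, 0.16), (5.1, 0.11), (5.4, 0.0)]
A 1.2 [(0.3, 0.5), (0.6, 0.52), (0.9, 0.6), (2.4, 0.62), (2.7, 0.14)]
A 1.4 [(0.0, 0.13), (0.3, 0.6), (0.6, 0.55), (0.9, 0.62), (2.4, 0.52)]
B 0.8 [(0.9, 0.06), (1.2, 0.32), (1.5, 0.57), (1.8, 0.81), (2.1, 1.04), (2.4, 1.12), (2.7, 0.92), (3.0, 0.74), (3.3, 0.59), (3.6, 0.49), (3.9, 0.47), (4.2, 0.53), (4.5, 0.58), (4.8, 0.45), (5.1, 0.34), (5.4, 0.22), (5.7, 0.09)]
B 1.0 [(0.3, 0.15), (0.6, 0.29), (0.9, 0.37), (1.2, 0.51), (1.5, 0.68), (1.8, 0.88), (2.1, 1.11), (2.4, 1.0), (2.7, 0.78), (3.0, 0.56), (3.3, 0.38), (3.6, 0.25), (3.9, 0.22), (4.2, 0.31), (4.5, 0.46), (4.8, 0.33), (5.1, 0.21), (5.4, 0.08)]
B 1.2 [(0.3, 0.33), (0.6, 0.31), (0.9, 0.31), (1.2, 0.43), (1.5, 0.63), (1.8, 0.86), (2.7, 0.64),
[... 1006 characters left out ...]
, (25, True, 0.74), (120, True, 0.74), (120, True, 0.74)]
tray 1.2 0.1 35 [(25, True, 0.75), (25, True, 0.75), (120, True, 0.76), (120, True, 0.76)]
tray 1.2 3.24 -35 [(25, True, 0.44), (25, True, 0.12), (120, True, 0.61), (120, True, 0.24)]
tray 1.2 3.24 35 [(25, True, 0.34), (25, True, 0.12), (120, True, 0.52), (120, True, 0.27)]
tray 1.4 0.1 -35 [(25, True, 0.74), (25, True, 0.86), (120, True, 0.72), (120, True, 0.87)]
tray 1.4 0.1 35 [(25, True, 0.83), (25, True, 0.85), (120, True, 0.8), (120, True, 0.88)]
tray 1.4 3.24 -35 [(25, True, 0.57), (25, True, 0.44), (120, True, 0.76), (120, True, 0.48)]
tray 1.4 3.24 35 [(25, True, 0.48), (25, True, 0.48), (120, True, 0.68), (120, True, 0.55)]
```

```bash
cat >>kin.py <<'E'
AL=1.2
def gr(g,yaw,var,back=0,t=10):
    T=tgt(yaw,AL);d=T.as_matrix()[:,2];return np.array(g)+(t-back)*d,T*R.from_euler('z',np.pi*var)
def pl(p,psi,var,t=10):
    T=tgt(psi,AL-np.pi/2);d=T.as_matrix()[:,2];return np.array(p)+t*d,T*R.from_euler('z',np.pi*var)
E
python3 - <<'E'
from kin import *
np.set_printoptions(precision=2,suppress=True)
q0=Q[-1]
for var in(0,1):
  for n,g,y in(("A",[584.5,382.7,150],2.4),("B",[430,397.9,150],1.8),("B",[430,397.9,150],2.1)):
    for bk in(0,80):
      print(var,n,y,bk,*ik(*gr(g,y,var,bk),q0))
    print(var,n,"lift",*ik(*gr(np.array(g)+[0,0,110],y,var),q0))
  for dy in(-35,35):
    for z in(20,150):print(var,"pl",dy,z,*ik(*pl([565,-394+dy,z],.095,var),q0))
  print("handle dir",(pl([0,0,0],.095,var)[1]*gr([0,0,0],2.4,var)[1].inv()).apply([0,0,1]))
# tray/gouge unchanged?
a=cv2.imread("pics/top0.png").astype(int);b=cv2.imread("pics/t8r.png").astype(int);d=abs(a-b).max(2)
for n,(x0,y0,x1,y1) in dict(tray=(415,185,505,290),holder=(150,190,212,290)).items():print(n,(d[y0:y1,x0:x1]>25).sum())
E
```

```text
0 A 2.4 0 [ 0.19  1.5   0.04  1.25  2.42 -3.11] 5.884408641592229 4.440892098500626e-16
0 A 2.4 80 [ 0.09  1.46  0.04  1.26  2.38 -3.11] 2.6460984796665676 4.440892098500626e-16
0 A lift [ 0.19  1.35  0.04  1.28  2.44 -3.11] 2.8557385481066486 4.440892098500626e-16
0 B 1.8 0 [ 0.28  0.56  1.63  0.78  1.18 -3.11] 23.02867914200466 4.440892098500626e-16
0 B 1.8 80 [ 0.13  0.52  1.63  0.74  1.3  -3.11] 25.22583341275381 4.440892098500626e-16
0 B lift [ 0.22  0.43  1.59  0.86  1.34 -3.11] 14.865464333279503 4.440892098500626e-16
0 B 2.1 0 [ 0.28  0.72  1.4   0.72  1.51 -3.11] 28.349734149216335 4.440892098500626e-16
0 B 2.1 80 [ 0.14  0.74  1.32  0.71  1.68 -3.11] 29.478731535980113 4.440892098500626e-16
0 B lift [ 0.23  0.61  1.35  0.81  1.67 -3.11] 19.38690854257098 4.440892098500626e-16
0 pl -35 20 [-0.65  1.07  0.82 -0.25  1.53 -2.27] 4.736345950318784e-22 0.751100792525163
0 pl -35 150 [-0.65  0.96  0.69 -0.25  1.76 -2.33] 2.7210120994307424e-20 0.6519625886116764
0 pl 35 20 [-0.58  1.    0.98 -0.23  1.46 -2.18] 3.8010326345141996e-22 0.7707721021296956
0 pl 35 150 [-0.58  0.88  0.8
[... 613 characters left out ...]
.9157664385264959
1 B 2.1 0 [ 0.13  0.81  1.59  1.04  1.55 -0.9 ] 3.961031420727032e-21 1.1079839836647734
1 B 2.1 80 [ 0.02  0.79  1.51  0.96  1.67 -0.86] 2.777917594655813e-28 0.994597728133827
1 B lift [ 0.13  0.65  1.54  1.04  1.66 -0.71] 2.5878365675323938e-27 1.0043767347986932
1 pl -35 20 [-0.65  1.07  0.82 -0.25  1.53  0.87] 1.738845907976078e-20 0.7511007925254447
1 pl -35 150 [-0.65  0.96  0.69 -0.25  1.76  0.81] 1.8390813328576475e-21 0.6519625885842835
1 pl 35 20 [-0.58  1.    0.98 -0.23  1.46  0.96] 8.27778062530773e-29 0.7707721021296655
1 pl 35 150 [-0.58  0.88  0.87 -0.23  1.69  0.91] 6.197077028900385e-28 0.7706926947625276
handle dir [ 1.    0.09 -0.  ]
tray 519
holder 1054
```

```bash
python3 - <<'E'
from h import *
a=cv2.imread("pics/top0.png");b=cv2.imread("pics/t8r.png")
print(a[210,177],a[269,173],a[240,185])
for n,im in(("t0",a),("t8",b)):
    h=cv2.cvtColor(im,cv2.COLOR_BGR2HSV)
    m=cv2.inRange(h,(3,130,75),(20,255,255));m[:,:150]=0;m[:,215:]=0;m[:190]=0;m[290:]=0
    k,_,st,ce=cv2.connectedComponentsWithStats(m)
    print(n,[(st[i].tolist(),ce[i].round(1).tolist()) for i in range(1,k) if st[i,4]>10])
d=abs(a.astype(int)-b).max(2)>25
for n,(x0,y0,x1,y1) in dict(tray=(415,185,505,290),holder=(150,190,212,290)).items():
    ys,xs=np.nonzero(d[y0:y1,x0:x1]);print(n,np.bincount((xs+x0)//10)[15:],np.bincount((ys+y0)//10)[18:])
c=cam("scene");S=cv2.imread("pics/scene0.png");S8=cv2.imread("pics/s8r.png")
for n,im in(("s0",S),("s8",S8)):
    h=cv2.cvtColor(im,cv2.COLOR_BGR2HSV);m=cv2.inRange(h,(3,130,60),(20,255,255));m[:,:460]=0;m[:,500:]=0;m[:180]=0;m[270:]=0
    k,_,st,ce=cv2.connectedComponentsWithStats(m);print(n,[(st[i].tolist(),ce[i].round(1).tolist()) for i in range(1,k) if st[i,4]>10])
E
```

```text
[ 20  59 120] [16 45 93] [ 9 21 47]
t0 [([175, 207, 7, 7, 40], [177.7, 209.9]), ([168, 267, 7, 6, 35], [170.6, 269.4])]
t8 []
tray [  0   0   0   0   0   0   0   0   0   0   0   0   0   0   0   0   0   0
   0   0   0   0   0   0   0   0 225 191 103] [114 126 133  84  55   7]
holder [266 247 111  95  72 184  79] [  0   0  34  96  64 141 113  67 183  95 261]
s0 [([460, 190, 34, 78, 1203], [476.0, 231.4])]
s8 [([482, 190, 11, 25, 63], [488.0, 200.2]), ([463, 213, 10, 15, 83], [467.7, 220.0]), ([474, 218, 18, 32, 192], [483.5, 229.8]), ([460, 250, 22, 18, 200], [470.1, 258.8])]
```

```bash
cat >>kin.py <<'E'
from scipy.spatial.transform import Slerp
def sim(p,Rt,n=12):
    s=bot.get_state();p0=np.array(s["ee_pos"]);q=np.array(s["joint_positions"]);S=Slerp([0,1],R.concatenate([R.from_rotvec(s["tcp_rot"]),Rt]));mx=0;mg=9
    for f in np.linspace(0,1,n+1)[1:]:
        F=lambda x:np.r_[(fk(x,X)[0]-(p0+f*(p-p0)))/10,(fk(x,X)[1].inv()*S(f)).as_rotvec()*10]
        o_=least_squares(F,np.clip(q,LO+1e-3,HI-1e-3),bounds=(LO,HI));mx=max(mx,abs(o_.x-q).max());q=o_.x;mg=min(mg,np.minimum(q-LO,HI-q).min())
        if o_.cost>1e-3:print("FAIL at",f);break
    print("sim max dq",mx.round(2),"margin",mg.round(2),"q",q.round(2));go(p,Rt,s)
E
python3 - <<'E'
from kin import *
p,T=gr([584.5,382.7,150],2.4,1,80);print(p)
sim(p+[0,0,150],T)
E
```

```text
[632.60958352 338.63093402 175.36504281]
sim max dq 0.17 margin 0.06 q [ 0.08  1.23  0.1   1.29  2.35 -0.02]
row [-0.394, 0.883, 0.427] [-6.6, 45.19, 4.57] rows>= 8
```

```bash
python3 - <<'E'
from kin import *
for y in(2.2,2.4):
    p,T=gr([584.5,382.7,150],y,1,55);print(y,p)
    sim(p+[0,0,110],T)
E
```

```text
2.2 [609.18277195 348.79023878 166.30609895]
sim max dq 0.12 margin 0.44 q [ 0.05  0.98  0.77  1.05  2.03 -0.42]
row [-0.535, 0.862, 0.578] [-5.63, 45.77, 9.99] rows>= 8
2.4 [615.42758941 354.36988616 166.30609895]
sim max dq 0.13 margin 0.34 q [ 0.1   1.15  0.41  1.1   2.25 -0.3 ]
row [-0.394, 0.883, 0.427] [-6.12, 46.43, 9.84] rows>= 8
```

```bash
python3 -m handwheel '[[-0.04,0.09,0.04,-0.6,4.6,1,1],[-0.08,0.18,0.085,-1.2,9.3,2,1],[-0.12,0.265,0.13,-1.8,13.9,3,1],[-0.16,0.35,0.17,-2.4,18.6,3.9,1],[-0.2,0.44,0.21,-3.1,23.2,4.9,1],[-0.24,0.53,0.26,-3.7,27.9,5.9,1],[-0.275,0.62,0.3,-4.3,32.5,6.9,1],[-0.315,0.705,0.34,-4.9,37.1,7.9,1],[-0.355,0.795,0.385,-5.5,41.8,8.9,1],[-0.394,0.883,0.427,-6.1,46.4,9.8,1],[-0.394,0.883,0.427,-6.1,46.4,9.8,1],[-0.394,0.883,0.427,-6.1,46.4,9.8,1],[-0.394,0.883,0.427,-6.1,46.4,9.8,1]]' 60
python3 - <<'E'
from kin import *
s=log()
im=bot.capture("wrist");a=bot.capture("top");b=bot.capture("scene")
for n,x in(("w9r",im),("t9r",a),("s9r",b)):cv2.imwrite(f"pics/{n}.png",x[:,:,::-1])
c=cam("wrist",s)
for n,X_ in dict(Aend=[584.3,383.1,178],Bend=[430,398,179],Abase=[585,381.5,90]).items():print(n,proj(c,X_).round(0))
for n,x,r in(("wrist",im,None),("top",a,(150,190,215,290)),("scene",b,(455,170,510,285))):
    h=cv2.cvtColor(x,cv2.COLOR_RGB2HSV);m=cv2.inRange(h,(3,120,75),(20,255,255))
    if r:
        k=np.zeros_like(m);k[r[1]:r[3],r[0]:r[2]]=1;m*=k
    k,_,st,ce=cv2.connectedComponentsWithStats(m);print(n,[(st[i].tolist(),ce[i].round(1).tolist()) for i in range(1,k) if st[i,4]>20][:10])
E
```

```text
t: 22.12
ee_pos: [615.1, 353.3, 278.1]
tcp_rot: [-0.716, -1.841, -0.49]
contact_force: [0.9, -0.6, -0.5]
finger_gap: 85.4
finger_force: 0.0
t 22.12 q [0.095, 1.145, 0.409, 1.099, 2.252, -0.298] p [615.1, 353.3, 278.1] rv [-0.716, -1.841, -0.49] F [0.9, -0.6, -0.5] gap 85.4 gf 0.0
Aend [324. 291.]
Bend [248. 203.]
Abase [323. 341.]
wrist [([297, 35, 2, 21, 23], [297.9, 44.6]), ([327, 64, 4, 24, 27], [328.1, 75.4]), ([290, 122, 51, 39, 1197], [315.3, 137.4]), ([243, 197, 24, 64, 970], [255.0, 227.3]), ([316, 281, 23, 55, 988], [326.9, 308.3]), ([239, 283, 34, 53, 222], [257.8, 312.6]), ([132, 365, 35, 35, 614], [146.5, 386.1])]
top []
scene []
```

```bash
python3 - <<'E'
from kin import *
g=[585.5,383.8,150]
p,T=gr(g,2.4,1,55);sim(p,T)
p,T=gr(g,2.4,1,0);sim(p,T)
E
```

```text
sim max dq 0.02 margin 0.38 q [ 0.1   1.23  0.51  0.98  2.15 -0.5 ]
row [0.001, 0.001, 0.0] [-10.43, 0.23, 4.09] rows>= 2
sim max dq 0.04 margin 0.41 q [ 0.14  1.17  0.71  0.94  2.04 -0.6 ]
row [0.001, 0.001, 0.0] [-10.42, 0.23, 9.59] rows>= 3
```

```bash
python3 -m handwheel '[[0,0,0,-4,0.1,1.6,1],[0,0,0,-8,0.2,3.1,1],[0,0,0,-10.4,0.23,4.1,1],[0,0,0,-10.4,0.23,4.1,1],[0,0,0,-10.4,0.23,6,1],[0,0,0,-10.4,0.23,8,1],[0,0,0,-10.4,0.23,9.6,1],[0,0,0,-10.4,0.23,9.6,1],[0,0,0,-10.4,0.23,9.6,0],[0,0,0,-10.4,0.23,9.6,-1],[0,0,0,-10.4,0.23,9.6,-1],[0,0,0,-10.4,0.23,9.6,-1],[0,0,0,-10.4,0.23,9.6,-1],[0,0,0,-10.4,0.23,9.6,-1]]' 60
python3 - <<'E'
from kin import *
s=log();M=R.from_rotvec(s["tcp_rot"]).as_matrix();print("up",(M.T@[0,0,1]).round(3))
E
```

```text
t: 24.02
ee_pos: [578.0, 390.9, 145.5]
tcp_rot: [-0.715, -1.839, -0.489]
contact_force: [0.7, -0.0, 1.5]
finger_gap: 22.9
finger_force: 58.6
t 24.02 q [0.146, 1.171, 0.712, 0.942, 2.037, -0.599] p [578.0, 390.9, 145.5] rv [-0.715, -1.839, -0.489] F [0.7, -0.0, 1.5] gap 22.9 gf 58.6
up [ 0.932 -0.001 -0.362]
```

```bash
python3 - <<'E'
from kin import *
T=R.from_rotvec(bot.get_state()["tcp_rot"]);p0=bot.get_state()["ee_pos"]
for dz in(140,200,220):sim(np.array(p0)+[0,0,dz],T)
E
python3 -m handwheel '[[0,0,0,0.5,0,-0.18,-1],[0,0,0,1,0,-0.36,-1],[0,0,0,2,0,-0.75,-1],[0,0,0,3.5,0,-1.35,-1],[0,0,0,5,0,-1.95,-1],[0,0,0,7,0,-2.7,-1],[0,0,0,9,0,-3.5,-1],[0,0,0,11,0,-4.3,-1],[0,0,0,13,0,-5.05,-1],[0,0,0,13,0,-5.05,-1]]' 60
```

```text
sim max dq 0.02 margin 0.5 q [ 0.15  1.05  0.6   1.06  2.16 -0.37]
row [0.0, 0.0, 0.0] [13.05, -0.01, -5.07] rows>= 3
sim max dq 0.04 margin 0.44 q [ 0.15  1.02  0.5   1.14  2.22 -0.23]
row [0.0, 0.0, 0.0] [18.64, -0.01, -7.24] rows>= 4
sim max dq 0.05 margin 0.42 q [ 0.15  1.02  0.46  1.17  2.24 -0.18]
row [0.0, 0.0, 0.0] [20.51, -0.01, -7.96] rows>= 4
t: 25.28
ee_pos: [578.1, 391.0, 287.7]
tcp_rot: [-0.714, -1.843, -0.492]
contact_force: [0.4, -0.4, -1.2]
finger_gap: 23.1
finger_force: 58.8
```

```bash
python3 - <<'E'
from kin import *
b=bot.capture("top");cv2.imwrite("pics/t10r.png",b[:,:,::-1]);b=b[:,:,::-1].astype(int)
a=cv2.imread("pics/top0.png").astype(int);d=abs(a-b).max(2)>20
ys,xs=np.nonzero(d[180:295,410:510]);print(len(xs))
s=bot.get_state();T=R.from_rotvec(s["tcp_rot"])
c=np.array([510,-399]);psi=.095;ex=np.array([np.cos(psi),np.sin(psi)]);ey=np.array([-ex[1],ex[0]])
xy=c+55*ex+35*ey
p,Tp=pl([*xy,300],psi,1);print(p);sim(p,Tp,16)
E
```

```text
9573
[ 557.82475975 -359.28439678  290.67960914]
sim max dq 0.15 margin 0.55 q [-0.58  0.82  0.59 -0.25  2.01  0.82]
row [-0.982, -0.768, 2.235] [-17.39, -56.69, -46.01] rows>= 14
```

```bash
python3 - <<'E'
from kin import *
G=lambda f:cv2.GaussianBlur(cv2.imread(f,0),(3,3),0)
a=G("pics/top0.png")
for f in("t3r","t8r","t9r","t10r"):
    b=G(f"pics/{f}.png")
    r=cv2.matchTemplate(b,a[185:290,418:502],cv2.TM_CCOEFF_NORMED);_,v,_,l=cv2.minMaxLoc(r)
    print(f,np.median(a[180:295,410:510]),np.median(b[180:295,410:510]),round(v,2),np.array(l)-[418,185], b[210:280:10,460])
E
```

```text
t3r 127.0 133.0 1.0 [0 0] [135 134 134 134 134 134 133]
t8r 127.0 143.0 0.84 [0 0] [145 145 145 145 144 144 143]
t9r 127.0 149.0 0.99 [0 0] [152 151 152 151 151 150 150]
t10r 127.0 151.0 0.99 [0 0] [153 153 153 153 153 152 152]
```

```bash
python3 - <<'E'
from kin import *
s=bot.get_state();T=R.from_rotvec(s["tcp_rot"]);p0=np.array(s["ee_pos"])
p,Tp=pl([565.3-0-3.3,-359.0,360],.095,1)
xy=np.array([510,-399])+55*np.array([np.cos(.095),np.sin(.095)])+35*np.array([-np.sin(.095),np.cos(.095)])
p,Tp=pl([*xy,360],.095,1);sim(p,Tp,16)
hb=T.inv().apply([0,0,1]);gt=T.inv().apply(np.array([0,0,0]));rv=(T.inv()*Tp).as_rotvec()
for f in np.linspace(0,1,9):
    Rf=T*R.from_rotvec(rv*f);P=p0+[0,0,70*min(1,f*9)]+f*(p-p0-[0,0,70]);d=Rf.as_matrix()[:,2];g=P-10*d
    print(f,g.round(0),"blade",(g-140*Rf.apply(hb)).round(0))
E
```

```text
sim max dq 0.15 margin 0.34 q [-0.58  0.85  0.38 -0.28  2.19  0.76]
row [-0.982, -0.768, 2.235] [-11.8, -56.68, -48.19] rows>= 14
0.0 [585. 385. 290.] blade [585. 385. 150.]
0.125 [581. 290. 360.] blade [568. 261. 224.]
0.25 [578. 197. 360.] blade [545. 143. 235.]
0.375 [574. 103. 361.] blade [519.  33. 253.]
0.5 [571.  11. 361.] blade [492. -67. 276.]
0.625 [568. -82. 361.] blade [ 467. -157.  300.]
0.75 [ 566. -174.  361.] blade [ 446. -237.  324.]
0.875 [ 563. -267.  361.] blade [ 430. -307.  344.]
1.0 [ 561. -359.  360.] blade [ 422. -372.  360.]
```

```bash
python3 -m handwheel '[[0,0,0,3.2,0,-1.2,-1],[0,0,0,6.5,0,-2.5,-1],[-0.061,-0.048,0.14,5.4,-3.5,-5.4,-1],[-0.123,-0.096,0.279,4.2,-7.1,-8.2,-1],[-0.184,-0.144,0.419,3.1,-10.6,-11.1,-1],[-0.246,-0.192,0.559,1.9,-14.2,-13.9,-1],[-0.307,-0.24,0.698,0.8,-17.7,-16.8,-1],[-0.368,-0.288,0.838,-0.4,-21.3,-19.6,-1],[-0.43,-0.336,0.978,-1.5,-24.8,-22.5,-1],[-0.491,-0.384,1.118,-2.7,-28.4,-25.4,-1],[-0.552,-0.432,1.257,-3.8,-31.9,-28.2,-1],[-0.614,-0.48,1.397,-4.9,-35.4,-31.1,-1],[-0.675,-0.528,1.537,-6.1,-39,-33.9,-1],[-0.737,-0.576,1.676,-7.2,-42.5,-36.8,-1],[-0.798,-0.624,1.816,-8.4,-46.1,-39.6,-1],[-0.859,-0.672,1.956,-9.5,-49.6,-42.5,-1],[-0.921,-0.72,2.095,-10.7,-53.2,-45.3,-1],[-0.982,-0.768,2.235,-11.8,-56.7,-48.2,-1],[-0.982,-0.768,2.235,-11.8,-56.7,-48.2,-1],[-0.982,-0.768,2.235,-11.8,-56.7,-48.2,-1]]' 60
python3 - <<'E'
from kin import *
log();xy=np.array([510,-399])+55*np.array([np.cos(.095),np.sin(.095)])+35*np.array([-np.sin(.095),np.cos(.095)])
for z in(60,24):p,Tp=pl([*xy,z],.095,1);sim(p,Tp)
c=cam("wrist",bot.get_state());im=bot.capture("wrist");cv2.imwrite("pics/w11r.png",im[:,:,::-1])
E
```

```text
t: 27.82
ee_pos: [558.0, -358.9, 348.8]
tcp_rot: [3.068, 0.149, -0.58]
contact_force: [0.3, -0.5, 0.3]
finger_gap: 22.8
finger_force: 59.0
t 27.82 q [-0.58, 0.848, 0.381, -0.282, 2.191, 0.762] p [558.0, -358.9, 348.8] rv [3.068, 0.149, -0.58] F [0.3, -0.5, 0.3] gap 22.8 gf 59.0
sim max dq 0.1 margin 0.44 q [-0.58  0.95  0.97 -0.23  1.52  0.94]
row [-0.002, 0.003, 0.002] [10.87, 0.11, 27.76] rows>= 5
sim max dq 0.11 margin 0.45 q [-0.58  0.99  0.99 -0.23  1.46  0.96]
row [-0.002, 0.003, 0.002] [12.19, 0.12, 31.11] rows>= 6
```

```bash
python3 - <<'E'
from kin import *
np.set_printoptions(precision=1,suppress=True)
l=[x for x in D if abs(x[1][2]-364.7)<.2][0];c=cam("wrist",dict(ee_pos=l[1],tcp_rot=l[2]))
P=[plane(c,p,22) for p in[(93,138),(180,116),(216,245),(131,271)]];print(np.array(P),np.mean(P,0))
t=cam("top")
for p,q in zip([(437,280),(494,275)],[(180,116),(93,138)]):print(tri(t,p,c,q))
E
python3 -m handwheel '[[0,0,0,2,0,5,-1],[0,0,0,4,0.05,10,-1],[0,0,0,6,0.1,15.2,-1],[0,0,0,8,0.1,20.4,-1],[0,0,0,10,0.1,25.5,-1],[0,0,0,10.9,0.1,27.8,-1],[0,0,0,10.9,0.1,27.8,-1]]' 60
```

```text
[[ 397.6 -488.2   22. ]
 [ 386.7 -330.8   22. ]
 [ 621.3 -308.4   22. ]
 [ 639.6 -463.3   22. ]] [ 511.3 -397.7   22. ]
(array([ 382.4, -330.1,   16.6]), np.float64(0.446979243727756))
(array([ 393.7, -498. ,    9.5]), np.float64(0.06870788742834014))
t: 28.75
ee_pos: [557.3, -358.7, 49.7]
tcp_rot: [3.068, 0.149, -0.584]
contact_force: [0.5, -0.7, -1.5]
finger_gap: 22.8
finger_force: 59.0
```

```bash
python3 -m handwheel '[[0,0,0,0.37,0,0.93,-1],[0,0,0,0.73,0,1.86,-1],[0,0,0,1.03,0,2.6,-1],[0,0,0,1.25,0,3.15,-1],[0,0,0,1.25,0,3.15,-1]]' 60; python3 -m handwheel '[[0,0,0,0.037,0,0.093,-1],[0,0,0,0.073,0,0.186,-1],[0,0,0,0.073,0,0.186,-1]]'
```

```text
t: 29.38
ee_pos: [558.1, -360.3, 16.7]
tcp_rot: [3.067, 0.146, -0.58]
contact_force: [-0.6, -0.0, 0.1]
finger_gap: 23.2
finger_force: 59.0
t: 29.75
ee_pos: [558.4, -360.5, 15.4]
tcp_rot: [3.066, 0.146, -0.578]
contact_force: [0.0, -0.1, -0.7]
finger_gap: 23.2
finger_force: 59.0
```

```bash
python3 -m handwheel '[[0,0,0,0.037,0,0.093,-1],[0,0,0,0.073,0,0.186,-1],[0,0,0,0.073,0,0.186,-1]]' 60; python3 -m handwheel '[[0,0,0,0.037,0,0.093,-1],[0,0,0,0.055,0,0.14,-1],[0,0,0,0.055,0,0.14,-1]]'
```

```text
t: 30.12
ee_pos: [558.3, -360.4, 13.2]
tcp_rot: [3.066, 0.146, -0.579]
contact_force: [1.0, 1.1, -0.5]
finger_gap: 23.4
finger_force: 59.0
t: 30.5
ee_pos: [558.3, -360.4, 11.7]
tcp_rot: [3.066, 0.146, -0.578]
contact_force: [0.0, 0.2, -1.0]
finger_gap: 23.1
finger_force: 59.0
```

```bash
python3 -m handwheel '[[0,0,0,0.037,0,0.093,-1],[0,0,0,0.037,0,0.093,-1],[0,0,0,0.037,0,0.093,-1]]' 60; python3 -m handwheel '[[0,0,0,0.018,0,0.047,-1],[0,0,0,0.018,0,0.047,-1]]'
```

```text
t: 30.88
ee_pos: [558.4, -360.4, 10.8]
tcp_rot: [3.066, 0.146, -0.578]
contact_force: [0.1, -0.3, -0.7]
finger_gap: 23.3
finger_force: 59.0
t: 31.12
ee_pos: [558.4, -360.4, 10.3]
tcp_rot: [3.066, 0.146, -0.578]
contact_force: [-0.9, -0.2, -1.1]
finger_gap: 23.2
finger_force: 59.0
```

```bash
python3 -m handwheel '[[0,0,0,0.03,0,0.08,-1],[0,0,0,0.03,0,0.08,-1],[0,0,0,0.03,0,0.08,-0.42],[0,0,0,0.03,0,0.08,-0.38],[0,0,0,0.03,0,0.08,-0.3],[0,0,0,0.03,0,0.08,-0.2],[0,0,0,0.03,0,0.08,-0.2],[0,0,0,-0.35,0,-0.9,-0.2],[0,0,0,-1.1,0,-2.8,-0.2],[0,0,0,-2.5,0,-6,-0.2],[0,0,0,-4.4,0,-11,0.5],[0,0,0,-6.5,0,-16.5,1],[0,0,0,-8.8,0,-22,1],[0,0,0,-11,0,-28,1],[0,0,0,-11,0,-28,1]]' 60
python3 - <<'E'
from kin import *
s=log();im=bot.capture("wrist");cv2.imwrite("pics/w12r.png",im[:,:,::-1])
b=bot.capture("scene");cv2.imwrite("pics/s12r.png",b[:,:,::-1])
c=cam("wrist",s);h=cv2.cvtColor(im,cv2.COLOR_RGB2HSV);m=cv2.inRange(h,(3,110,60),(22,255,255))
k,_,st,ce=cv2.connectedComponentsWithStats(m);print([(st[i].tolist(),plane(c,ce[i],17).round(0).tolist()) for i in range(1,k) if st[i,4]>60])
print("expected handle centre px",proj(c,[581,-357,17]).round(0))
g=[430,397.9,150]
for y in(1.8,2.1):
    p,T=gr(g,y,1,55);sim(p+[0,0,200],T,16)
E
```

```text
t: 33.0
ee_pos: [558.7, -360.8, 319.6]
tcp_rot: [3.061, 0.143, -0.559]
contact_force: [-0.9, 0.1, -0.8]
finger_gap: 85.4
finger_force: 0.0
t 33.0 q [-0.581, 0.82, 0.513, -0.264, 2.076, 0.8] p [558.7, -360.8, 319.6] rv [3.061, 0.143, -0.559] F [-0.9, 0.1, -0.8] gap 85.4 gf 0.0
[([0, 0, 193, 107, 9445], [597.0, -86.0, 17.0]), ([140, 9, 11, 24, 137], [619.0, -140.0, 17.0]), ([314, 61, 17, 79, 1158], [543.0, -364.0, 17.0]), ([0, 83, 79, 58, 1069], [473.0, 65.0, 17.0]), ([599, 222, 11, 9, 62], [346.0, -943.0, 17.0]), ([577, 234, 21, 18, 155], [295.0, -944.0, 17.0])]
expected handle centre px [319.  70.]
sim max dq 0.17 margin 0.66 q [-0.01  0.38  1.66  1.13  1.6  -0.52]
row [0.747, 1.144, -1.691] [-6.61, -72.53, -3.32] rows>= 12
sim max dq 0.15 margin 0.64 q [ 0.05  0.55  1.38  1.04  1.85 -0.52]
row [0.869, 0.973, -1.969] [-5.49, -72.88, -3.75] rows>= 13
```

Gouge A lies in the tray: handle found centred at (543,−364), within walls. Now the second gouge.

```bash
python3 -m handwheel '[[0.053,0.082,-0.121,-0.5,-5.2,-0.2,1],[0.107,0.163,-0.242,-0.9,-10.4,-0.5,1],[0.16,0.245,-0.362,-1.4,-15.5,-0.7,1],[0.213,0.327,-0.483,-1.9,-20.7,-0.9,1],[0.267,0.409,-0.604,-2.4,-25.9,-1.2,1],[0.32,0.49,-0.725,-2.8,-31.1,-1.4,1],[0.373,0.572,-0.845,-3.3,-36.3,-1.7,1],[0.427,0.654,-0.966,-3.8,-41.4,-1.9,1],[0.48,0.735,-1.087,-4.2,-46.6,-2.1,1],[0.534,0.817,-1.208,-4.7,-51.8,-2.4,1],[0.587,0.899,-1.329,-5.2,-57,-2.6,1],[0.64,0.981,-1.449,-5.7,-62.2,-2.8,1],[0.694,1.062,-1.57,-6.1,-67.3,-3.1,1],[0.747,1.144,-1.691,-6.6,-72.5,-3.3,1],[0.747,1.144,-1.691,-6.6,-72.5,-3.3,1],[0.747,1.144,-1.691,-6.6,-72.5,-3.3,1]]' 60
python3 - <<'E'
from kin import *
s=log();im=bot.capture("wrist");cv2.imwrite("pics/w13r.png",im[:,:,::-1])
c=cam("wrist",s);h=cv2.cvtColor(im,cv2.COLOR_RGB2HSV);m=cv2.inRange(h,(3,110,60),(22,255,255))
k,_,st,ce=cv2.connectedComponentsWithStats(m);print([(st[i].tolist(),ce[i].round(1).tolist()) for i in range(1,k) if st[i,4]>60])
for z in(179,150,90):print(proj(c,[430,397.9,z]).round(0))
g=[430,397.9,150]
p,T=gr(g,1.8,1,55);sim(p,T);p,T=gr(g,1.8,1,0);sim(p,T)
E
```

```text
t: 35.1
ee_pos: [439.4, 356.4, 364.9]
tcp_rot: [-1.275, -1.599, -0.867]
contact_force: [-0.4, -0.3, 0.2]
finger_gap: 85.6
finger_force: 0.0
t 35.1 q [-0.009, 0.383, 1.662, 1.135, 1.603, -0.52] p [439.4, 356.4, 364.9] rv [-1.275, -1.599, -0.867] F [-0.4, -0.3, 0.2] gap 85.6 gf 0.0
[([55, 17, 52, 52, 62], [81.0, 43.0]), ([184, 124, 8, 27, 89], [188.6, 137.4]), ([155, 160, 63, 51, 2336], [188.6, 184.4]), ([317, 329, 15, 8, 93], [323.6, 333.0]), ([464, 392, 25, 8, 115], [472.6, 396.6])]
[324. 339.]
[324. 352.]
[324. 374.]
sim max dq 0.04 margin 0.87 q [-0.01  0.69  1.83  1.16  1.4  -0.95]
row [-0.0, -0.002, -0.005] [-18.53, 0.09, 7.28] rows>= 4
sim max dq 0.04 margin 0.86 q [ 0.09  0.72  1.84  1.25  1.34 -0.98]
row [-0.0, -0.002, -0.005] [-18.53, 0.09, 12.78] rows>= 4
```

```bash
python3 -m handwheel '[[0,0,0,-4.5,0,1.8,1],[0,0,0,-9,0,3.5,1],[0,0,0,-9,0,3.5,1]]' 60
python3 - <<'E'
from kin import *
s=log();im=bot.capture("wrist");cv2.imwrite("pics/w14r.png",im[:,:,::-1])
c=cam("wrist",s);h=cv2.cvtColor(im,cv2.COLOR_RGB2HSV);m=cv2.inRange(h,(3,110,50),(22,255,255))
k,_,st,ce=cv2.connectedComponentsWithStats(m);print([(st[i].tolist(),ce[i].round(1).tolist()) for i in range(1,k) if st[i,4]>60])
for z in(179,150,90):print(proj(c,[430,397.9,z]).round(0))
g=[430,397.9,150]
p,T=gr(g,1.8,1,55);sim(p,T);p,T=gr(g,1.8,1,0);sim(p,T)
E
```

```text
t: 35.52
ee_pos: [439.2, 355.7, 267.3]
tcp_rot: [-1.277, -1.595, -0.865]
contact_force: [0.7, -0.1, 1.1]
finger_gap: 85.4
finger_force: 0.0
t 35.52 q [-0.011, 0.514, 1.771, 1.139, 1.504, -0.734] p [439.2, 355.7, 267.3] rv [-1.277, -1.595, -0.865] F [0.7, -0.1, 1.1] gap 85.4 gf 0.0
[([157, 99, 17, 41, 94], [165.3, 121.7]), ([181, 109, 5, 32, 71], [183.4, 124.8]), ([147, 119, 19, 20, 82], [156.1, 128.7]), ([148, 147, 68, 35, 1667], [184.7, 163.6]), ([287, 272, 127, 76, 3561], [339.2, 315.0]), ([470, 357, 51, 43, 941], [492.8, 376.4])]
[324. 283.]
[325. 302.]
[325. 335.]
sim max dq 0.02 margin 0.87 q [-0.01  0.69  1.83  1.16  1.4  -0.95]
row [0.0, -0.003, -0.006] [-9.59, 0.03, 3.81] rows>= 2
sim max dq 0.02 margin 0.86 q [ 0.09  0.72  1.84  1.25  1.34 -0.98]
row [0.0, -0.003, -0.006] [-9.6, 0.03, 9.31] rows>= 3
```

```bash
python3 -m handwheel '[[0,0,0,-4,0,1.6,1],[0,0,0,-8,0,3.2,1],[0,0,0,-9.6,0,3.8,1],[0,0,0,-9.6,0,3.8,1],[0,0,0,-9.6,0,5.6,1],[0,0,0,-9.6,0,7.6,1],[0,0,0,-9.6,0,9.3,1],[0,0,0,-9.6,0,9.3,1],[0,0,0,-9.6,0,9.3,0],[0,0,0,-9.6,0,9.3,-1],[0,0,0,-9.6,0,9.3,-1],[0,0,0,-9.6,0,9.3,-1],[0,0,0,-9.6,0,9.3,-1],[0,0,0,-9.6,0,9.3,-1]]' 60
python3 - <<'E'
from kin import *
s=log();T=R.from_rotvec(s["tcp_rot"])
if s["finger_gap"]>15:
    xy=np.array([510,-399])+55*np.array([np.cos(.095),np.sin(.095)])-35*np.array([-np.sin(.095),np.cos(.095)])
    print("up",T.inv().apply([0,0,1]).round(3));s["ee_pos"]=np.array(s["ee_pos"])
    p,Tp=pl([*xy,360],.095,1);sim(p,Tp,16)
    hb=T.inv().apply([0,0,1]);rv=(T.inv()*Tp).as_rotvec();p0=s["ee_pos"]+[0,0,200]
    for f in np.linspace(0,1,9):
        Rf=T*R.from_rotvec(rv*f);P=p0+f*(p-p0);d=Rf.as_matrix()[:,2];g=P-10*d
        print(f,g.round(0),"blade",(g-140*Rf.apply(hb)).round(0))
b=bot.capture("top");cv2.imwrite("pics/t15r.png",b[:,:,::-1])
G=lambda f:cv2.GaussianBlur(cv2.imread(f,0),(3,3),0)
r=cv2.matchTemplate(G("pics/t15r.png"),G("pics/top0.png")[185:290,418:502],cv2.TM_CCOEFF_NORMED);_,v,_,l=cv2.minMaxLoc(r);print("tray",v,np.array(l)-[418,185])
E
```

```text
t: 37.33
ee_pos: [427.6, 407.5, 146.3]
tcp_rot: [-1.273, -1.6, -0.871]
contact_force: [0.5, -0.3, 1.3]
finger_gap: 23.0
finger_force: 58.7
t 37.33 q [0.093, 0.723, 1.841, 1.254, 1.337, -0.978] p [427.6, 407.5, 146.3] rv [-1.273, -1.6, -0.871] F [0.5, -0.3, 1.3] gap 23.0 gf 58.7
up [ 0.933 -0.002 -0.36 ]
FAIL at 1.0
sim max dq 0.37 margin 0.0 q [-0.65  1.    0.04 -0.34  2.3   0.62]
row [-0.748, -1.143, 1.69] [-11.4, -5.66, -86.25] rows>= 14
0.0 [430. 398. 350.] blade [430. 398. 210.]
0.125 [446. 294. 352.] blade [426. 271. 215.]
0.25 [462. 191. 354.] blade [421. 149. 227.]
0.375 [479.  87. 355.] blade [415.  33. 244.]
0.5 [496. -16. 357.] blade [409. -76. 265.]
0.625 [ 514. -119.  358.] blade [ 407. -177.  289.]
0.75 [ 532. -222.  359.] blade [ 409. -271.  314.]
0.875 [ 550. -325.  360.] blade [ 416. -359.  338.]
1.0 [ 568. -429.  360.] blade [ 429. -442.  360.]
tray 0.7417473196983337 [0 0]
```

```bash
python3 -m handwheel '[[0,0,0,0.5,0,-0.18,-1],[0,0,0,1,0,-0.36,-1],[0,0,0,2,0,-0.75,-1],[0,0,0,3.5,0,-1.35,-1],[0,0,0,5,0,-1.95,-1],[0,0,0,7,0,-2.7,-1],[0,0,0,9,0,-3.5,-1],[0,0,0,12,0,-4.6,-1],[0,0,0,15.5,0,-6,-1],[0,0,0,18.7,0,-7.2,-1],[0,0,0,18.7,0,-7.2,-1]]' 60
python3 - <<'E'
from kin import *
s=log()
xy=np.array([510,-399])+55*np.array([np.cos(.095),np.sin(.095)])-35*np.array([-np.sin(.095),np.cos(.095)])
p,Tp=pl([*xy,280],.095,1);sim(p,Tp,16)
E
```

```text
t: 38.75
ee_pos: [427.8, 407.9, 349.9]
tcp_rot: [-1.27, -1.605, -0.875]
contact_force: [-0.3, 1.5, -1.7]
finger_gap: 23.0
finger_force: 58.8
t 38.75 q [0.094, 0.396, 1.688, 1.185, 1.502, -0.529] p [427.8, 407.9, 349.9] rv [-1.27, -1.605, -0.875] F [-0.3, 1.5, -1.7] gap 23.0 gf 58.8
sim max dq 0.25 margin 0.33 q [-0.65  0.95  0.37 -0.28  2.08  0.72]
row [-0.744, -1.147, 1.694] [-37.89, -5.74, -76.06] rows>= 14
```

```bash
python3 -m handwheel '[[-0.047,-0.072,0.106,-2.4,-0.4,-4.8,-1],[-0.093,-0.143,0.212,-4.7,-0.7,-9.5,-1],[-0.14,-0.215,0.318,-7.1,-1.1,-14.3,-1],[-0.186,-0.287,0.424,-9.5,-1.4,-19,-1],[-0.233,-0.358,0.529,-11.8,-1.8,-23.8,-1],[-0.279,-0.43,0.635,-14.2,-2.2,-28.5,-1],[-0.326,-0.502,0.741,-16.6,-2.5,-33.3,-1],[-0.372,-0.574,0.847,-18.9,-2.9,-38,-1],[-0.419,-0.645,0.953,-21.3,-3.2,-42.8,-1],[-0.465,-0.717,1.059,-23.7,-3.6,-47.5,-1],[-0.512,-0.789,1.165,-26,-3.9,-52.3,-1],[-0.558,-0.86,1.27,-28.4,-4.3,-57,-1],[-0.605,-0.932,1.376,-30.8,-4.7,-61.8,-1],[-0.651,-1.004,1.482,-33.2,-5,-66.6,-1],[-0.698,-1.075,1.588,-35.5,-5.4,-71.3,-1],[-0.744,-1.147,1.694,-37.9,-5.7,-76.1,-1],[-0.744,-1.147,1.694,-37.9,-5.7,-76.1,-1],[-0.744,-1.147,1.694,-37.9,-5.7,-76.1,-1]]' 60
python3 - <<'E'
from kin import *
s=log();im=bot.capture("wrist");cv2.imwrite("pics/w16r.png",im[:,:,::-1]);b=bot.capture("scene");cv2.imwrite("pics/s16r.png",b[:,:,::-1])
c=cam("wrist",s);h=cv2.cvtColor(im,cv2.COLOR_RGB2HSV);m=cv2.inRange(h,(3,110,60),(22,255,255))
k,_,st,ce=cv2.connectedComponentsWithStats(m);print([(st[i].tolist(),plane(c,ce[i],17).round(0).tolist()) for i in range(1,k) if st[i,4]>60])
xy=np.array([510,-399])+55*np.array([np.cos(.095),np.sin(.095)])-35*np.array([-np.sin(.095),np.cos(.095)])
for z in(60,24):p,Tp=pl([*xy,z],.095,1);sim(p,Tp)
# tray walls in scene: old vs new
G=lambda f:cv2.GaussianBlur(cv2.imread(f,0),(3,3),0)
r=cv2.matchTemplate(G("pics/s12r.png"),G("pics/scene0.png")[155:220,180:265],cv2.TM_CCOEFF_NORMED);print(cv2.minMaxLoc(r)[1:4:2])
E
```

```text
t: 41.0
ee_pos: [563.9, -428.9, 266.0]
tcp_rot: [3.067, 0.147, -0.588]
contact_force: [-0.0, 1.0, -0.5]
finger_gap: 23.0
finger_force: 59.2
t 41.0 q [-0.648, 0.959, 0.376, -0.288, 2.076, 0.721] p [563.9, -428.9, 266.0] rv [3.067, 0.147, -0.588] F [-0.0, 1.0, -0.5] gap 23.0 gf 59.2
[([0, 0, 123, 118, 5207], [581.0, -144.0, 17.0]), ([39, 6, 18, 26, 214], [620.0, -130.0, 17.0]), ([230, 39, 32, 95, 1808], [570.0, -335.0, 17.0]), ([297, 200, 49, 137, 4950], [234.0, -459.0, 17.0]), ([594, 231, 13, 10, 78], [370.0, -937.0, 17.0]), ([571, 244, 22, 16, 155], [324.0, -937.0, 17.0])]
sim max dq 0.06 margin 0.4 q [-0.65  1.04  0.78 -0.25  1.6   0.85]
row [0.001, 0.005, 0.0] [8.07, 0.04, 20.32] rows>= 4
sim max dq 0.07 margin 0.41 q [-0.65  1.07  0.8  -0.25  1.55  0.87]
row [0.001, 0.005, 0.0] [9.39, 0.03, 23.67] rows>= 5
(0.7898039817810059, (180, 155))
```

Gouge A moved by (27,29) mm, so something was knocked (tray or gouge). I'll spend the last view here.

View pics/w16r.png

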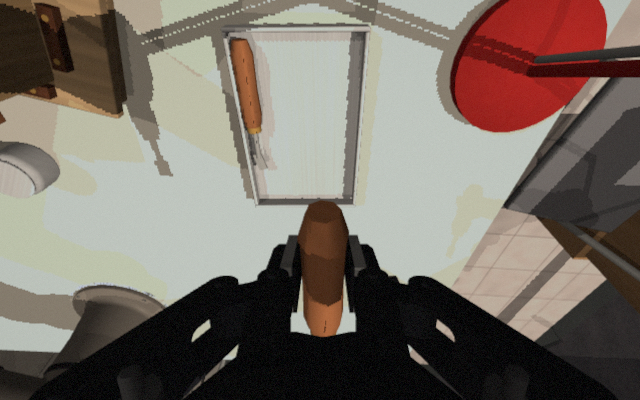

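The tray is at corners (224,30),(368,27),(355,206),(258,206). Gouge A has been pushed against its left (+y) wall, from (238,40) to (262,165), and still lies inside. Measuring whether the tray itself moved.

```bash
python3 - <<'E'
from kin import *
np.set_printoptions(precision=1,suppress=True)
l=D[-1];c=cam("wrist",dict(ee_pos=l[1],tcp_rot=l[2]))
P=[plane(c,p,22) for p in[(224,30),(368,27),(355,206),(258,206)]];print(np.array(P),np.mean(P,0))
print("inner rim",[plane(c,p,20)[:2].round(0).tolist() for p in[(234,34),(361,32)]])
print("gouge end",plane(c,(239,40),17),"tip",plane(c,(263,166),9))
for n,p in dict(c1=[382,-328,22],c2=[625,-302,22],c3=[638,-473,22],c4=[395,-494,22]).items():print(n,proj(c,p).round(0))
t=cv2.imread("pics/t15r.png")
E
```

```text
[[ 626.2 -316.2   22. ]
 [ 643.6 -469.    22. ]
 [ 397.7 -496.    22. ]
 [ 382.6 -341.4   22. ]] [ 512.5 -405.6   22. ]
inner rim [[623.0, -326.0], [638.0, -463.0]]
gouge end [ 617.2 -330.1   17. ] tip [ 450.5 -349.5    9. ]
c1 [250. 206.]
c2 [211.  30.]
c3 [371.  33.]
c4 [354. 207.]
```

Tray hasn't moved (initial +y edge was shadow; centre ≈ (512,−404), yaw 0.105); gouge A is inside it. Lower gouge B.

```bash
python3 - <<'E'
from kin import *
psi=.105;xy=np.array([512,-404.5])+50*np.array([np.cos(psi),np.sin(psi)])-32*np.array([-np.sin(psi),np.cos(psi)]);print(xy)
for z in(60,30,22):p,Tp=pl([*xy,z],psi,1);sim(p,Tp)
E
```

```text
[ 565.07845754 -431.08340357]
sim max dq 0.06 margin 0.4 q [-0.65  1.03  0.79 -0.25  1.59  0.84]
row [-0.003, 0.005, -0.009] [7.77, 0.26, 20.44] rows>= 4
sim max dq 0.07 margin 0.41 q [-0.65  1.06  0.81 -0.25  1.55  0.85]
row [-0.003, 0.005, -0.009] [8.87, 0.25, 23.23] rows>= 4
sim max dq 0.07 margin 0.41 q [-0.65  1.07  0.82 -0.25  1.53  0.86]
row [-0.003, 0.005, -0.009] [9.16, 0.25, 23.97] rows>= 5
```

```bash
python3 -m handwheel '[[0,0,0,1.9,0.1,5,-1],[0,0,-0.009,3.8,0.25,10,-1],[0,0,-0.009,5.7,0.25,15,-1],[0,0,-0.009,7.3,0.25,19,-1],[0,0,-0.009,8.1,0.25,21.3,-1],[0,0,-0.009,8.6,0.25,22.6,-1],[0,0,-0.009,8.87,0.25,23.2,-1],[0,0,-0.009,9.05,0.25,23.7,-1],[0,0,-0.009,9.05,0.25,23.7,-1],[0,0,-0.009,9.05,0.25,23.7,-1]]' 60
```

```text
t: 42.35
ee_pos: [561.5, -432.7, 14.3]
tcp_rot: [3.065, 0.158, -0.584]
contact_force: [-0.9, -0.5, -1.1]
finger_gap: 22.9
finger_force: 59.2
```

```bash
python3 -m handwheel '[[0,0,0,0.037,0,0.093,-1],[0,0,0,0.073,0,0.186,-1],[0,0,0,0.11,0,0.28,-1],[0,0,0,0.11,0,0.28,-1]]' 60; python3 -m handwheel '[[0,0,0,0.037,0,0.093,-1],[0,0,0,0.055,0,0.14,-1],[0,0,0,0.055,0,0.14,-1],[0,0,0,0.055,0,0.14,-1]]'
```

```text
t: 42.85
ee_pos: [561.3, -432.6, 11.6]
tcp_rot: [3.065, 0.158, -0.585]
contact_force: [-0.6, 1.0, 5.1]
finger_gap: 23.0
finger_force: 59.7
t: 43.35
ee_pos: [561.3, -432.6, 11.5]
tcp_rot: [3.065, 0.158, -0.585]
contact_force: [-2.3, 2.8, 11.2]
finger_gap: 23.0
finger_force: 60.1
```

Contact with the tray floor (blade or handle resting). Ease off slightly and release, then retreat.

```bash
python3 -m handwheel '[[0,0,0,-0.05,0,-0.12,-1],[0,0,0,-0.05,0,-0.12,-1],[0,0,0,-0.05,0,-0.12,-0.42],[0,0,0,-0.05,0,-0.12,-0.38],[0,0,0,-0.05,0,-0.12,-0.3],[0,0,0,-0.05,0,-0.12,-0.2],[0,0,0,-0.05,0,-0.12,-0.2],[0,0,0,-0.4,0,-1,-0.2],[0,0,0,-1.1,0,-2.8,-0.2],[0,0,0,-2.5,0,-6,-0.2],[0,0,0,-4.4,0,-11,0.3],[0,0,0,-6.5,0,-16.5,0.3],[0,0,0,-9,0,-23,0.3],[0,0,0,-9,0,-23,0.3],[0,0,0,-9,0,-23,0.3]]' 60
python3 - <<'E'
from kin import *
np.set_printoptions(precision=0,suppress=True)
s=log();im=bot.capture("wrist");cv2.imwrite("pics/w17r.png",im[:,:,::-1]);c=cam("wrist",s)
h=cv2.cvtColor(im,cv2.COLOR_RGB2HSV);m=cv2.inRange(h,(3,110,60),(22,255,255))
k,lab,st,ce=cv2.connectedComponentsWithStats(m)
for i in range(1,k):
    if st[i,4]>300:
        ys,xs=np.nonzero(lab==i);r=cv2.minAreaRect(np.c_[xs,ys].astype(np.float32));B=cv2.boxPoints(r)
        print(st[i].tolist(),plane(c,ce[i],17)[:2],[plane(c,q,17)[:2].round(0).tolist() for q in B])
E
```

```text
t: 45.22
ee_pos: [562.4, -433.0, 257.5]
tcp_rot: [3.065, 0.158, -0.582]
contact_force: [0.2, -0.3, -1.0]
finger_gap: 55.8
finger_force: 0.0
t 45.23 q [-0.653, 0.953, 0.409, -0.285, 2.043, 0.718] p [562.4, -433.0, 257.5] rv [3.065, 0.158, -0.582] F [0.2, -0.3, -1.0] gap 55.8 gf 0.0
[0, 0, 114, 118, 4780] [ 574. -146.] [[530.0, -45.0], [646.0, -132.0], [636.0, -235.0], [511.0, -168.0]]
[224, 38, 33, 98, 1912] [ 570. -335.] [[615.0, -317.0], [622.0, -341.0], [512.0, -359.0], [503.0, -330.0]]
[314, 71, 20, 87, 1468] [ 547. -436.] [[594.0, -419.0], [596.0, -441.0], [485.0, -455.0], [482.0, -429.0]]
```

```bash
python3 - <<'E'
from kin import *
t=bot.capture("top")[:,:,::-1].copy();s=bot.capture("scene")[:,:,::-1].copy()
cv2.imwrite("pics/t18r.png",t);cv2.imwrite("pics/s18r.png",s)
def mt(new,old,box,n):
    x0,y0,x1,y1=box;r=cv2.matchTemplate(cv2.cvtColor(new,6),cv2.cvtColor(old,6)[y0:y1,x0:x1],cv2.TM_CCOEFF_NORMED);_,v,_,l=cv2.minMaxLoc(r);print(n,round(v,2),np.array(l)-[x0,y0])
T0,S0=cv2.imread("pics/top0.png"),cv2.imread("pics/scene0.png")
mt(t,T0,(248,132,290,170),"tape top");mt(t,T0,(322,134,352,164),"owl top");mt(t,T0,(308,254,342,284),"tin top")
mt(s,S0,(343,280,392,325),"tape sc");mt(s,S0,(276,248,312,290),"owl sc")
mt(t,T0,(236,182,270,232),"b4,5 top");mt(t,T0,(288,182,322,232),"b1,2 top");mt(s,S0,(390,195,420,245),"b4,5 sc");mt(s,S0,(328,180,360,235),"b1,2 sc")
c=cam("scene");g=cv2.cvtColor(s,6).astype(np.float32)
W=H(R.from_euler('z',-.178),[610.5,-116.5,40])
P=lambda d:proj(c,(W@[*d,1])[:3])
def edge(a,b,lo,hi):
    o=[]
    for f in np.linspace(lo,hi,9):
        p=P(np.array(a)*(1-f)+np.array(b)*f);u=(p[0]+np.arange(-5,5.01,.25)).astype(np.float32)
        L=cv2.remap(g,u[None],np.full((1,len(u)),p[1],np.float32),cv2.INTER_LINEAR)[0];G=np.gradient(cv2.GaussianBlur(L[None],(9,1),0)[0]);i=np.argmax(abs(G));o.append(round(float(u[i]-p[0]),1))
    return o
print("left",edge([46,-20,0],[46,-20,180],.2,.95));print("right",edge([-46,20,0],[-46,20,180],.2,.95))
ct=cam("top")
h=cv2.cvtColor(t,cv2.COLOR_BGR2HSV);print("top-face px",[proj(ct,(W@[*d,180,1])[:3]).round(1).tolist() for d in([46,20],[46,-20],[-46,-20],[-46,20])])
E
```

```text
tape top 1.0 [0 0]
owl top 1.0 [0 0]
tin top 0.8 [176  -7]
tape sc 1.0 [0 0]
owl sc 1.0 [0 0]
b4,5 top 0.99 [0 0]
b1,2 top 0.93 [-47   2]
b4,5 sc 0.91 [0 0]
b1,2 sc 0.98 [0 0]
left [-3.0, -2.8, -0.5, -0.5, 0.5, 0.7, 0.5, 0.7, 0.7]
right [-0.5, -0.5, -0.5, -0.5, -0.5, -0.5, -0.5, -0.5, -0.5]
top-face px [[363.6, 177.3], [379.1, 179.9], [373.4, 215.4], [357.8, 212.8]]
```

```bash
python3 - <<'E'
from kin import *
t=cv2.imread("pics/t18r.png");ct=cam("top")
# tin via bright disc in wrist view w13/w8
for f,z in(("w8",390.9),("w6",364.7)):
    l=[x for x in D if abs(x[1][2]-z)<.2][0];c=cam("wrist",dict(ee_pos=l[1],tcp_rot=l[2]));print(f,"tin px expected",proj(c,[422,-5,48]).round(0))
l=[x for x in D if abs(x[1][2]-266.0)<.2][0];c=cam("wrist",dict(ee_pos=l[1],tcp_rot=l[2]));print("w16 tin exp",proj(c,[422,-5,48]).round(0),"(seen ~ (20,170))")
# mid block top face in top view: bright light-wood blob
h=cv2.cvtColor(t,cv2.COLOR_BGR2HSV);print(h[196,369],h[185,345])
m=np.zeros(h.shape[:2],np.uint8);W=H(R.from_euler('z',-.178),[610.5,-116.5,40])
q=np.array([proj(ct,(W@[*d,180,1])[:3]) for d in([46,20],[46,-20],[-46,-20],[-46,20])])
g=cv2.cvtColor(t,6).astype(np.float32);C=q.mean(0)
for i in range(4):
    a,b=q[i],q[(i+1)%4];n=(a+b)/2-C;n/=np.linalg.norm(n);o=[]
    for f in np.linspace(.2,.8,7):
        p=a+(b-a)*f;k=np.arange(-5,5.01,.25);x=(p+np.outer(k,n)).astype(np.float32)
        L=cv2.remap(g,x[None,:,0],x[None,:,1],cv2.INTER_LINEAR)[0];G=np.gradient(cv2.GaussianBlur(L[None],(7,1),0)[0]);j=np.argmax(abs(G));o.append((float(k[j]),int(abs(G[j]))))
    print(["x+","y-","x-","y+"][i],o)
E
```

```text
w8 tin px expected [366. 161.]
w6 tin px expected [368.  98.]
w16 tin exp [  7. 178.] (seen ~ (20,170))
[ 15 169  71] [ 17 149 145]
x+ [(-0.5, 5), (0.0, 4), (-0.25, 4), (-0.25, 4), (-0.25, 5), (-0.25, 5), (0.0, 5)]
y- [(0.0, 5), (0.0, 5), (3.75, 5), (-0.5, 3), (0.0, 4), (0.0, 3), (0.0, 3)]
x- [(0.25, 2), (0.25, 3), (0.25, 2), (-1.75, 5), (-2.25, 5), (-3.25, 4), (-4.0, 3)]
y+ [(-3.25, 5), (-1.75, 4), (0.0, 4), (0.25, 1), (0.0, 1), (2.5, 2), (2.75, 6)]
```

```bash
python3 -c "
from station import bot
print(bot.close_job())"
```

```text
the job is handed in; nothing more can be done
None
```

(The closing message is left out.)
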